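# Knock the last leg into a display riser

## Task

The little round pastry riser lies upside down on the counter with two of its three legs fitted. Stand the loose leg, tapered end down, in the empty socket by hand, feeling for the hole and not forcing it down or sideways, only so far that it stands a few millimetres proud by itself; then take the wooden mallet and, with the flat of its head, drive the leg down with light, square taps until its collar sits on the board like the other two legs and the taper is locked. Do not hit it hard, set the mallet back down on the counter clear of the riser, and leave everything else where it is.

Things in the scene. Friction and masses are not known exactly. Their poses are not given: they have to be found in the camera images.
- riser: Wooden display riser upside down, fixed: round board with dark bark edge, 250 mm wide, 46 mm thick. Origin: centre of the side on the counter; z up. Three sockets 78 mm from the centre: the empty one on its +x axis, those at +120 and -120 degrees hold fitted legs, 28 mm thick with a 38 mm collar on the board, tops 80 mm above the board (126 mm above the counter).
- socket (a point): Centre of the mouth of the empty socket, in the board's upper face (46 mm above the counter). Tapered round hole right through the board, 25.8 mm wide at the mouth and 24 mm at the far face, waxed, no chamfer.
- leg: Loose turned leg of pale wood, 124 mm long, about 65 g, standing on the end of its tapered tenon, foot up. Origin: centre of the lower end; z along the leg to its foot. From there up: 44 mm tenon, tapered (23.4 mm at its end, 24.5 just above, 26 at the collar), a collar 38 mm wide and 10 mm high, then the plain leg, 28 mm thick, with a domed foot.
- shoulder (a point): Centre of the lower face of the leg's collar, 44 mm above the leg's origin. The leg is home when this face lies on the board. Set in lightly by hand (about 2 N) it stands 4 to 7 mm proud; about every 2 to 3 N more push it 1 mm deeper, where it sticks; 12 to 20 N bring it home, after which it gives no more. The readings may be 1 to 2 mm off: judge by feel.
- foot (a point): Top of the leg's domed foot, 124 mm above the leg's origin, 80 mm above the shoulder: where the mallet strikes.
- mallet: Beech joiner's mallet, about 280 g, standing on one striking face with the handle level. Origin: centre of that lower face. Head 60 by 60 mm, 80 mm high, flat striking faces below and above. Handle along its own -x from 30 to 175 mm from the origin, centred 40 mm above the lower face, 20 mm wide (along y), 26 mm high.
- jam_jar: Bystander: amber jam jar, 66 mm wide, 95 mm high; origin under its centre.
- ramekin: Bystander: small white bowl, 84 mm wide, 42 mm high; origin under its centre.
- cutter: Bystander: steel ring cutter, 68 mm wide, 35 mm high; origin under its centre.
- candlestick: Bystander: dark turned candlestick with a candle, 84 mm wide at the base, 178 mm high; origin under its centre.
- brush: Bystander: pastry brush lying flat, 170 mm long along its x, 26 mm high; origin under its middle.
- mug: Bystander: white mug, 76 mm wide, 85 mm high, handle along its +y; origin under its centre.
Mind the look-alikes: they are no part of the job. Leave any green or purple look-alike of the leg alone.

How it is judged:
By the outcome, as a careful person would: the job done as asked, in the order asked, and still so for the second after the job is handed in, with the robot touching nothing.
It also fails if it takes over 72 s, if anything falls off the work surface, if the arm or the gripper's body presses on something with over 40 N, if the wrist force passes 120 N, or if a joint passes its speed limit or range.

## Robot

A 7-joint arm with a two-finger parallel gripper is mounted at the origin on the work surface. World frame = base frame: x ahead of the robot, y to its left, z up, the work surface at z = 0. Lengths are in m, angles in rad, forces in N, time in s.
With the tool pointing down it reaches from about 0.425 to 0.875 m from the base axis. Payload 4.7 kg.
Tool frame: the origin (TCP) lies between the finger pads; the fingertips stand 14 mm ahead of it and the grasp point (between the pads) lies 5 mm behind it; z points along the fingers, y is the line along which they close (so a half turn about z gives the same grasp; the last joint's range is limited). The gripper opens to 87 mm and grips with 3 to 60 N. Pads are 19 mm wide; open, the fingers measure 117 mm over their backs; the gripper's body (75 mm by 190 mm) begins 51 mm behind the grasp point.
Start: joints at [-1.251, 0.321, -0.07, 1.45, 0.023, 1.371, -0.057], TCP at [0.196, 0.62, 0.237] pointing down, gripper open.
Joint ranges: [-2.86, 2.86], [-0.3, 2.09], [-1.38, 1.24], [0.06, 2.45], [-1.56, 4.7], [0.09, 2.05], [-2.69, 2.69]. Speed limits (rad/s): [2.57, 2.57, 3.14, 3.14, 3.14, 3.14, 3.14].

## Interface

Orientations are given as a rotation vector (axis times angle).
In Python, from bench import ctrl gives the robot as it stands.
- The arm moves only by the tool step_arm, never from a script. Its argument "commands" is a list of rows, each an object with "travel": the shift along the tool's x, y, z in m, a list of three; "turn": the turn, a rotation vector about the tool's x, y, z in degrees, a list of three. A call has 1 to 5 rows; each row is the pose to reach, as a shift and turn from the pose commanded when the call began, along the tool's axes at that moment; what a row does not reach only later rows make up. A row lasts 1/10 s, in which the tool goes at most 50 mm and 8.59 degrees, less where a joint would pass 70% of its speed; a pose out of reach is approached as far as the arm can. A call with a gripper value outside its range is refused whole. "gripper" is the opening, from 0 (shut) to 1 (fully open), set as the call begins (left out, the last holds). The fingers move at their own pace and stop on an object; "force" is the grip in N (left out, the last holds). Time passes only in rows, so rows that repeat a pose let the fingers close. It gives the time, the measured TCP pose, the force, the opening and the grip force at its end, in the units of the state.
- ctrl.get_state(): the state, without advancing time (a new reading comes with each control period).
- ctrl.get_image(name): name is "scene" or "side" or "wrist"; returns the picture (420x560x3 uint8, red, green, blue); there is no depth.
- ctrl.camera_model(name): a dict with "fx", "fy", "cx", "cy" (pixels), "R" (3x3) and "t" (3): a world point X has camera coordinates R X + t; the wrist camera has in their place "T_tool_cam" (4x4, takes a point from camera to tool coordinates, whose origin is the TCP and whose axes are the flange's). Camera axes: x right, y down, z forward; pixel columns grow to the right and rows downward; lengths in m; the calibration is good to about 2 mm. A picture is of the moment at which its call begins: read the wrist's pose just before it. camera_model takes no time and is no camera call.
- ctrl.close_job(): hands the job in; it is judged then, once.
The state is a dict: "time": time; "joint_positions": joint angles; "qd": joint speeds; "joint_torque": joint torques, N m; "position": TCP position; "tool_rot": TCP orientation; "ft_force": force on the tool from outside, world axes, zero at the start; "torque": the same for the moment, N m; "grip_width": opening from 0.0 (shut) to 1.0 (fully open); "grip_force": force on a finger pad.
Only numpy, scipy, OpenCV 4.12 (cv2) and the standard library are available. Lean on these libraries where they do the work, as an engineer would, in place of code of your own. Each camera call takes 0.05 s, during which the arm holds its last target. There are 200 camera calls.

## Working session

There is one attempt and no reset: what is moved stays moved. The work goes in short steps, Python scripts to look and compute and a tool call to move; the robot and the scene stay as the last step left them, time stands still between calls to the robot, and variables do not carry over. Pictures are saved under pics/ and viewed, at most 10 in all, crops included, and the job is handed in when it is done.

Besides the shell and the picture viewer there is one more tool, called after "Emit:" by a JSON object that holds its "fn" and its "kwargs", one argument or row to a line. step_arm: Moves the arm, as the interface text tells. Its arguments: {"type":"object","properties":{"commands":{"type":"array"},"gripper":{"type":"number"},"force":{"type":"number"}},"required":["commands"]}

```bash
ls; mkdir -p pics
cat > h.py <<'E'
import numpy as np, cv2
from scipy.spatial.transform import Rotation as Rn
from bench import ctrl
def save(n,img): cv2.imwrite(f'pics/{n}.png',img[:,:,::-1])
def cam(name,st=None):
    m=ctrl.camera_model(name); K=(m['fx'],m['fy'],m['cx'],m['cy'])
    if name!='wrist': R=np.array(m['R']);return K,R,np.array(m['t'])
    T=np.array(m['T_tool_cam']); Rw=Rn.from_rotvec(st['tool_rot']).as_matrix()
    Rc=Rw@T[:3,:3]; c=np.array(st['position'])+Rw@T[:3,3]
    return K,Rc.T,-Rc.T@c
def ray(C,u,v):
    K,R,t=C; d=R.T@np.array([(u-K[2])/K[0],(v-K[3])/K[1],1]); return -R.T@t,d
def onz(C,u,v,z):
    o,d=ray(C,u,v); return o+d*(z-o[2])/d[2]
def proj(C,X):
    K,R,t=C; p=R@np.array(X)+t; return np.array([K[0]*p[0]/p[2]+K[2],K[1]*p[1]/p[2]+K[3]])
E
python3 - <<'E'
from h import *
s=ctrl.get_state();print({k:np.round(v,3).tolist() for k,v in s.items()})
a=ctrl.get_image('scene');b=ctrl.get_image('side');w=ctrl.get_image('wrist')
for n,i in zip(('scene','side','wrist'),(a,b,w)): save(n+'0',i); np.save(n+'0.npy',i)
for n in('scene','side'):
    C=cam(n);print(n,C[0],-C[1].T@C[2])
print(ctrl.camera_model('wrist'))
E
```

```text
pics
{'time': 0.0, 'joint_positions': [-1.251, 0.322, -0.07, 1.452, 0.023, 1.371, -0.057], 'qd': [-0.002, -0.001, 0.001, -0.0, 0.001, 0.001, 0.001], 'joint_torque': [-0.0, -49.128, -0.404, -31.252, -0.064, 0.044, 0.0], 'position': [0.196, 0.619, 0.235], 'tool_rot': [-0.478, -3.105, 0.003], 'ft_force': [-0.732, 0.366, 0.762], 'torque': [0.012, 0.023, 0.031], 'grip_force': 0.0, 'grip_width': 1.0}
scene (402.74870163131754, 402.74870163131754, 269.4740364286923, 212.29230270889278) [ 0.99446389 -0.23589459  0.91382349]
side (392.5949095493633, 392.5949095493633, 280.6517815929752, 201.44228615473054) [0.40390453 0.76098681 0.67059687]
{'fx': 328.29034661024104, 'fy': 328.29034661024104, 'cx': 281.3203932073989, 'cy': 207.6166297919857, 'T_tool_cam': array([[-9.29046156e-04, -9.59320498e-01, -2.82317762e-01,
         7.72279406e-02],
       [ 9.99999551e-01, -8.38906644e-04, -4.40161463e-04,
        -7.12773241e-04],
       [ 1.85417667e-04, -2.82318045e-01,  9.59320847e-01,
        -1.49147195e-01],
       [ 0.00000000e+00,  0.00000000e+00,  0.00000000e+00,
         1.00000000e+00]])}
```

View pics/scene0.png

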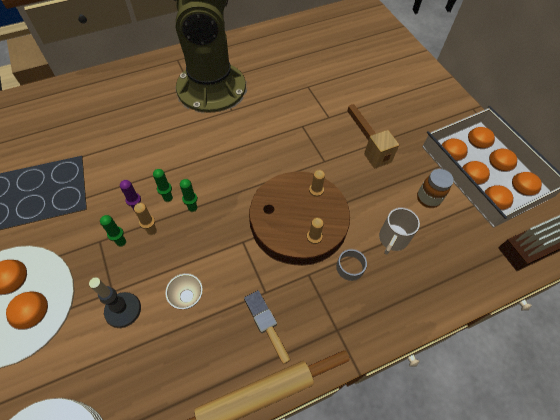

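View pics/side0.png

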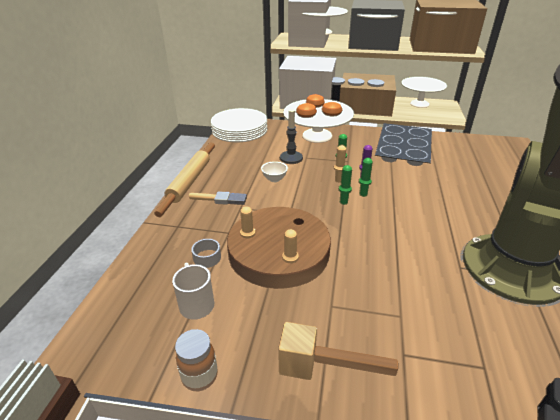

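The scene view shows the empty socket at (268,209), the fitted legs at (318,175) and (316,222), and the loose leg at (144,208) among the purple and green ones. The mallet head is at (381,148), with its handle running to (352,108). The side view shows the socket at (299,221), the loose leg's foot at (341,148) and the mallet at (298,345).

Run:
```python
from h import *
A=cam('scene');B=cam('side');a=np.load('scene0.npy');b=np.load('side0.npy')
def tri(p,q):
    o1,d1=ray(A,*p);o2,d2=ray(B,*q);s=np.linalg.lstsq(np.c_[d1,-d2],o2-o1,rcond=None)[0]
    x,y=o1+s[0]*d1,o2+s[1]*d2;return (x+y)/2,np.linalg.norm(x-y)
r=lambda x:np.round(x,3)
print('socket',r(onz(A,268,209,.046)),r(onz(B,299,221,.046)))
for n,p,q in(('legA',(319,172),(290,233)),('legB',(316,221),(246,210))):
    print(n,r(onz(A,*p,.126)),r(onz(B,*q,.126)))
# colour blobs of legs
for nm,C,im in(('scene',A,a),('side',B,b)):
    h=cv2.cvtColor(im,cv2.COLOR_RGB2HSV)
    for col,lo,hi in(('green',(50,90,30),(80,255,255)),('purple',(130,80,30),(165,255,255)),('pale',(12,100,140),(24,200,255))):
        m=cv2.inRange(h,lo,hi);n,l,s,c=cv2.connectedComponentsWithStats(m)
        for i in range(1,n):
            if s[i,4]>80: 
                ys,xs=np.where(l==i);t=ys.min();print(nm,col,s[i].tolist(),r(onz(C,xs[ys<t+3].mean(),t+3,.122)),'bot',r(onz(C,xs[ys>ys.max()-2].mean(),ys.max(),0)))
print('TCP scene',proj(A,(.196,.62,.237)),proj(B,(.196,.62,.237)))
big=lambda im,x,y,w,h,k:cv2.resize(im[y:y+h,x:x+w],None,fx=k,fy=k,interpolation=cv2.INTER_CUBIC)
save('crop1',np.vstack([np.hstack([big(a,95,155,130,100,3),big(a,335,95,80,75,4)[:300]]) ,np.hstack([big(b,315,120,70,100,3),big(b,270,310,140,75,3.5)[:300,:500].copy() if 0 else cv2.resize(b[310:385,270:410],(500,300))])] ) if False else np.hstack([cv2.resize(a[155:255,95:225],(390,300)),cv2.resize(a[95:170,335:415],(320,300))]))
```

```text
socket [ 0.52  -0.026  0.046] [ 0.516 -0.025  0.046]
legA [0.517 0.109 0.126] [0.514 0.12  0.126]
legB [0.635 0.041 0.126] [0.63  0.057 0.126]
scene green [153, 169, 19, 32, 357] [ 0.361 -0.246  0.122] bot [ 0.362 -0.25   0.   ]
scene green [180, 179, 17, 32, 350] [ 0.414 -0.195  0.122] bot [ 0.418 -0.2    0.   ]
scene green [100, 215, 26, 31, 410] [ 0.438 -0.389  0.122] bot [ 0.444 -0.396  0.   ]
scene purple [120, 180, 21, 29, 322] [ 0.361 -0.326  0.122] bot [ 0.35  -0.341  0.   ]
scene pale [301, 53, 91, 28, 154] [0.218 0.491 0.122] bot [0.091 0.288 0.   ]
scene pale [254, 55, 112, 35, 324] [0.196 0.419 0.122] bot [0.069 0.131 0.   ]
scene pale [398, 61, 49, 18, 275] [0.298 0.589 0.122] bot [0.23  0.636 0.   ]
scene pale [321, 85, 93, 29, 815] [0.348 0.455 0.122] bot [ 0.254  0.297 -0.   ]
scene pale [84, 104, 241, 84, 3384] [0.317 0.199 0.122] bot [ 0.241 -0.426  0.   ]
scene pale [163, 108, 91, 32, 273] [0.259 0.027 0.122] bot [ 0.154 -0.197  0.   ]
scene pale [8, 110, 186, 60, 684] [ 0.206 -0.117  0.122] bot [ 0.091 -0.62   0.   ]
scene pale [371, 130, 28, 22, 364] [0.472 0.325
[... 1805 characters left out ...]
5, 13, 39, 328] [ 0.411 -0.185  0.122] bot [ 0.409 -0.191  0.   ]
side purple [362, 145, 10, 15, 97] [ 0.357 -0.314  0.122] bot [ 0.362 -0.467  0.   ]
side pale [297, 94, 44, 21, 502] [ 0.564 -0.703  0.122] bot [ 0.61  -0.822  0.   ]
side pale [35, 119, 495, 301, 87145] [ 0.664 -0.449  0.122] bot [0.327 0.418 0.   ]
side pale [461, 269, 99, 151, 8079] [0.167 0.169 0.122] bot [0.089 0.372 0.   ]
side pale [540, 303, 20, 50, 492] [0.024 0.225 0.122] bot [-0.025  0.224  0.   ]
side pale [150, 350, 53, 59, 1159] [0.643 0.437 0.122] bot [0.616 0.456 0.   ]
side pale [179, 350, 33, 19, 89] [0.586 0.426 0.122] bot [0.651 0.388 0.   ]
TCP scene [433.0365085    4.78956658] [560.19927415 553.04893817]
```

View pics/crop1.png

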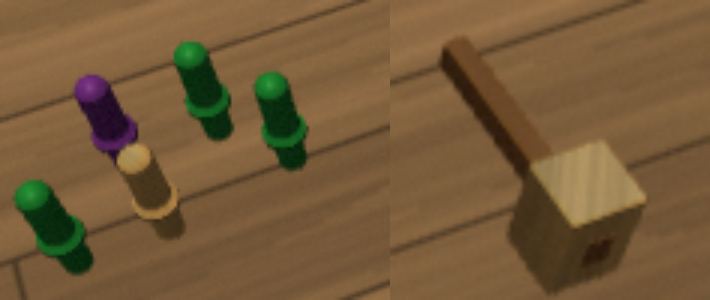

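```bash
cat > go.py <<'E'
import sys
from h import *
# usage: go.py x y z ybearing_deg ; prints travel (tool mm) and turn vector (deg)
s=ctrl.get_state();R=Rn.from_rotvec(s['tool_rot']).as_matrix();p=np.array(s['position'])
v=list(map(float,sys.argv[1:5]));b=np.radians(v[3])
y=np.array([np.cos(b),np.sin(b),0]);z=np.array([0,0,-1.]);x=np.cross(y,z)
Rt=np.c_[x,y,z]
print('t',round(s['time'],2),'p',np.round(p,4),'yb',round(np.degrees(np.arctan2(R[1,1],R[0,1])),1),'F',np.round(s['ft_force'],2),'q',np.round(s['joint_positions'],2))
print('travel mm',np.round(1e3*R.T@(np.array(v[:3])-p),1),'turn',np.round(np.degrees(Rn.from_matrix(R.T@Rt).as_rotvec()),1))
E
python3 go.py .44 .34 .26 37
python3 - <<'E'
from h import *
A=cam('scene');B=cam('side')
r=lambda x:np.round(x,3)
# head top corners in scene from crop (390+..)/4
f=lambda u,v:(335+(u-390)/4,95+v/4)
for c in((530,163),(610,142),(645,204),(575,226)): print('head',r(onz(A,*f(*c),.08)))
for c in((443,50),(465,38),(530,165),(552,150)): print('handle',r(onz(A,*f(*c),.053)))
E
```

```text
t 0.15 p [0.1956 0.6195 0.2357] yb 72.5 F [0.94 0.58 0.49] q [-1.25  0.32 -0.07  1.45  0.02  1.37 -0.06]
travel mm [-317.2 -192.9  -24. ] turn [-0.1  0.  35.5]
head [0.436 0.312 0.08 ]
head [0.442 0.372 0.08 ]
head [0.498 0.364 0.08 ]
head [0.495 0.311 0.08 ]
handle [0.299 0.327 0.053]
handle [0.295 0.348 0.053]
handle [0.42  0.329 0.053]
handle [0.414 0.35  0.053]
```

Emit:
{"fn": "step_arm", "kwargs": {
  "commands": [
    {"travel": [-0.041,-0.025,-0.003],"turn": [0,0,7]},
    {"travel": [-0.082,-0.05,-0.006],"turn": [0,0,14]},
    {"travel": [-0.123,-0.075,-0.01],"turn": [0,0,21]},
    {"travel": [-0.164,-0.1,-0.014],"turn": [0,0,28]},
    {"travel": [-0.205,-0.125,-0.018],"turn": [0,0,35.5]}
  ],
  "gripper": 0.6
}}

```text
time: 0.65
position: [0.3545, 0.4372, 0.2546]
tool_rot: [-1.409, -2.808, 0.0]
ft_force: [0.6, 0.7, -0.7]
grip_width: 0.649
grip_force: 0.0
```

```bash
python3 go.py .44 .34 .26 37
```

```text
t 0.65 p [0.3545 0.4372 0.2546] yb 36.7 F [ 0.65  0.72 -0.69] q [-1.05  0.13  0.12  1.65 -0.02  1.37 -0.28]
travel mm [-129.    10.5   -5.5] turn [-0.  -0.  -0.3]
```

Emit:
{"fn": "step_arm", "kwargs": {
  "commands": [
    {"travel": [-0.049,0.004,-0.002]},
    {"travel": [-0.098,0.008,-0.004]},
    {"travel": [-0.13,0.01,-0.006]}
  ]
}}

```text
$.commands[0]: bad value
```

```bash
python3 - <<'E'
from h import *
s=ctrl.get_state();w=ctrl.get_image('wrist');save('w1',w);np.savez('w1.npz',w=w,p=s['position'],r=s['tool_rot'])
E
python3 go.py .50 .12 .26 0; python3 go.py .53 -.05 .26 -30
```

```text
t 0.7 p [0.3628 0.4292 0.2557] yb 35.7 F [ 5.24 -5.79  0.64] q [-1.04  0.12  0.13  1.65 -0.01  1.37 -0.29]
travel mm [-331.2  -68.9   -2.4] turn [ 0.2  0.3 35.7]
t 0.7 p [0.3628 0.4292 0.2557] yb 35.7 F [ 5.24 -5.79  0.64] q [-1.04  0.12  0.13  1.65 -0.01  1.37 -0.29]
travel mm [-486.8 -143.7   -1.6] turn [ 0.3  0.3 65.7]
```

View pics/w1.png

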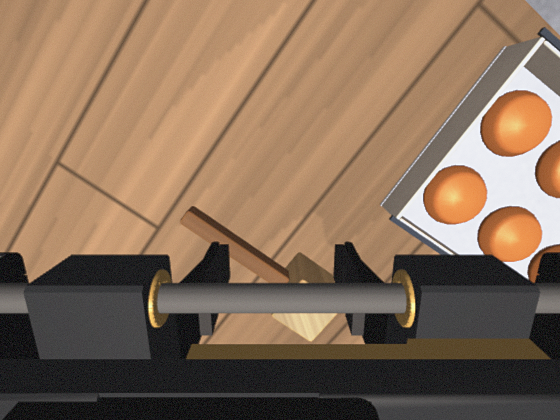

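The wrist view shows the mallet handle's end at (190,215) and its head at (310,300), partly hidden by the gripper. I'll move on to the leg now and measure the mallet later.

Emit:
{"fn": "step_arm", "kwargs": {
  "commands": [
    {"travel": [-0.048,-0.01,0],"turn": [0,0,7]},
    {"travel": [-0.096,-0.02,0],"turn": [0,0,14]},
    {"travel": [-0.144,-0.03,0],"turn": [0,0,21]},
    {"travel": [-0.192,-0.04,0],"turn": [0,0,28]},
    {"travel": [-0.24,-0.05,0],"turn": [0,0,35]}
  ]
}}

```text
time: 1.2
position: [0.4583, 0.2154, 0.2545]
tool_rot: [-2.187, -2.255, -0.0]
ft_force: [0.1, 0.8, -0.3]
grip_width: 0.606
grip_force: 0.0
```

```bash
python3 go.py .52 -.05 .26 -33; python3 go.py .43 -.305 .26 -35
```

```text
t 1.2 p [0.4583 0.2154 0.2545] yb 1.7 F [ 0.1   0.77 -0.26] q [-0.83 -0.    0.34  1.79  0.    1.36 -0.46]
travel mm [-267.2   53.6   -5.6] turn [-0.  -0.  34.7]
t 1.2 p [0.4583 0.2154 0.2545] yb 1.7 F [ 0.1   0.77 -0.26] q [-0.83 -0.    0.34  1.79  0.    1.36 -0.46]
travel mm [-519.3  -44.1   -5.7] turn [-0.  -0.  36.7]
```

Emit:
{"fn": "step_arm", "kwargs": {
  "commands": [
    {"travel": [-0.049,0.008,-0.001],"turn": [0,0,7]},
    {"travel": [-0.098,0.016,-0.002],"turn": [0,0,14]},
    {"travel": [-0.147,0.024,-0.003],"turn": [0,0,21]},
    {"travel": [-0.196,0.032,-0.004],"turn": [0,0,28]},
    {"travel": [-0.245,0.04,-0.005],"turn": [0,0,35]}
  ]
}}

```text
time: 1.7
position: [0.5064, -0.0281, 0.2597]
tool_rot: [-2.764, -1.493, -0.001]
ft_force: [0.8, -0.0, 0.4]
grip_width: 0.597
grip_force: 0.0
```

```bash
python3 go.py .39 -.37 .27 -35
```

```text
t 1.7 p [ 0.5064 -0.0281  0.2597] yb -33.3 F [ 0.81 -0.    0.43] q [-0.58 -0.01  0.58  1.78  0.01  1.37 -0.58]
travel mm [-349.7   90.2  -10.6] turn [ 0.  -0.   1.7]
```

Emit:
{"fn": "step_arm", "kwargs": {
  "commands": [
    {"travel": [-0.048,0.012,-0.002],"turn": [0,0,0]},
    {"travel": [-0.096,0.024,-0.004],"turn": [0,0,0]},
    {"travel": [-0.144,0.036,-0.006],"turn": [0,0,0]},
    {"travel": [-0.192,0.048,-0.008],"turn": [0,0,0]},
    {"travel": [-0.24,0.06,-0.01],"turn": [0,0,0]}
  ]
}}

```text
time: 2.2
position: [0.425, -0.2618, 0.2697]
tool_rot: [-2.76, -1.5, -0.002]
ft_force: [0.4, 0.2, -0.4]
grip_width: 0.604
grip_force: 0.0
```

Emit:
{"fn": "step_arm", "kwargs": {
  "commands": [
    {"travel": [-0.048,0.012,0],"turn": [0,0,0]},
    {"travel": [-0.09,0.024,0],"turn": [0,0,0]},
    {"travel": [-0.09,0.024,0],"turn": [0,0,0]}
  ]
}}

```text
time: 2.5
position: [0.393, -0.3552, 0.27]
tool_rot: [2.767, 1.482, -0.004]
ft_force: [-1.2, -0.8, 0.0]
grip_width: 0.604
grip_force: 0.0
```

```bash
python3 - <<'E'
from h import *
s=ctrl.get_state();w=ctrl.get_image('wrist');save('w2',w);np.savez('w2.npz',w=w,p=s['position'],r=s['tool_rot'])
C=cam('wrist',s);print(s['position'],proj(C,(.43,-.305,.124)),proj(C,(.52,-.025,.046)))
E
python3 go.py .43 -.305 .27 -35
```

```text
[ 0.39298305 -0.35521047  0.2699863 ] [283.98812945 127.72375646] [ 189.83751056 -217.20669684]
t 2.55 p [ 0.395  -0.3517  0.2696] yb -33.4 F [0.47 0.55 0.13] q [-0.27  0.04  0.98  1.73 -0.03  1.39  0.14]
travel mm [58.3  3.5 -0.5] turn [0.  0.1 1.6]
```

View pics/w2.png

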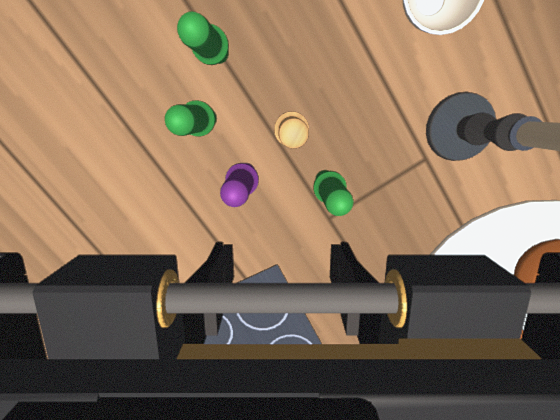

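The loose leg's foot is at (293,134) in the wrist view, with the purple one at (235,192) and green ones at (340,203), (180,120) and (193,30).

```bash
python3 - <<'E'
from h import *
d=np.load('w2.npz');s=dict(position=d['p'],tool_rot=d['r']);C=cam('wrist',s);w=d['w']
h=cv2.cvtColor(w,cv2.COLOR_RGB2HSV)[100:160,265:325];m=cv2.inRange(h,(10,60,190),(30,200,255))
n,l,st,c=cv2.connectedComponentsWithStats(m)
for i in range(1,n):
    if st[i,4]>60: print(st[i],c[i]+[265,100])
for z in(.124,.118,.054):print(z,onz(C,293,133,z))
E
python3 go.py .434 -.306 .27 -35
```

```text
[  9  12  35  36 896] [291.68526786 130.16071429]
[  0  32  19  28 250] [270.46  149.916]
0.124 [ 0.43409151 -0.31314277  0.124     ]
0.118 [ 0.43405283 -0.31359542  0.118     ]
0.054 [ 0.43364026 -0.31842366  0.054     ]
t 2.55 p [ 0.395  -0.3517  0.2696] yb -33.4 F [0.47 0.55 0.13] q [-0.27  0.04  0.98  1.73 -0.03  1.39  0.14]
travel mm [59.6  7.4 -0.5] turn [0.  0.1 1.6]
```

Emit:
{"fn": "step_arm", "kwargs": {
  "commands": [
    {"travel": [0.028,0.005,0],"turn": [0,0,0]},
    {"travel": [0.055,0.0105,0],"turn": [0,0,0]},
    {"travel": [0.055,0.0105,0.02],"turn": [0,0,0]},
    {"travel": [0.055,0.0105,0.06],"turn": [0,0,0]},
    {"travel": [0.055,0.0105,0.1],"turn": [0,0,0]}
  ]
}}

```text
time: 3.05
position: [0.4376, -0.3061, 0.1686]
tool_rot: [2.758, 1.504, 0.004]
ft_force: [0.4, -0.2, -0.1]
grip_width: 0.601
grip_force: 0.0
```

```bash
python3 - <<'E'
from h import *
s=ctrl.get_state();w=ctrl.get_image('wrist');b=ctrl.get_image('side')
C=cam('wrist',s);B=cam('side');print(proj(C,(.434,-.313,.124)),proj(B,s['position']))
save('c2',np.hstack([w[150:400,130:430],cv2.resize(b[90:215,280:430],(300,250))]))
E
python3 go.py .434 -.3115 .095 -34
```

```text
[281.70199679 249.09471609] [341.38592738 132.61988943]
t 3.15 p [ 0.4335 -0.3042  0.1647] yb -32.9 F [-1.28  0.52 -0.79] q [-0.28  0.16  0.93  1.86 -0.14  1.19  0.12]
travel mm [-5.8  5.1 69.7] turn [-0.6  0.1  1.1]
```

View pics/c2.png

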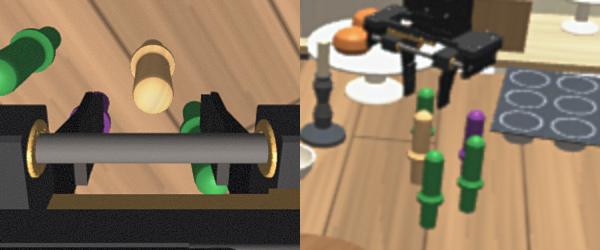

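The wrist crop puts the leg's foot at about (283,245), close to the predicted position. I'll make a small correction and go down.

Emit:
{"fn": "step_arm", "kwargs": {
  "commands": [
    {"travel": [-0.005,0.005,0],"turn": [0,0,0]},
    {"travel": [-0.005,0.005,0.01],"turn": [0,0,0]},
    {"travel": [-0.005,0.005,0.01],"turn": [0,0,0]},
    {"travel": [-0.005,0.005,0.01],"turn": [0,0,0]}
  ]
}}

```text
time: 3.55
position: [0.4378, -0.3156, 0.1604]
tool_rot: [2.76, 1.498, 0.002]
ft_force: [0.6, -0.4, -0.2]
grip_width: 0.596
grip_force: 0.0
```

```bash
for i in 1 2; do python3 go.py .435 -.312 .095 -33; done
python3 - <<'E'
from h import *
s=ctrl.get_state();w=ctrl.get_image('wrist')
C=cam('wrist',s);h=cv2.cvtColor(w,cv2.COLOR_RGB2HSV)
m=cv2.inRange(h,(10,60,190),(30,200,255));m[330:]=0;m[:200]=0;m[:,:230]=0;m[:,335:]=0
n,l,st,c=cv2.connectedComponentsWithStats(m)
for i in range(1,n):
    if st[i,4]>60: print(st[i],c[i])
print(proj(C,(.435,-.312,.124)));save('t',w)
E
```

```text
t 3.55 p [ 0.4378 -0.3156  0.1604] yb -33.0 F [ 0.59 -0.37 -0.19] q [-0.26  0.19  0.93  1.85 -0.16  1.18  0.15]
travel mm [ 1.5 -4.4 65.4] turn [ 0.1 -0.  -0. ]
t 3.55 p [ 0.4378 -0.3156  0.1604] yb -33.0 F [ 0.59 -0.37 -0.19] q [-0.26  0.19  0.93  1.85 -0.16  1.18  0.15]
travel mm [ 1.5 -4.4 65.4] turn [ 0.1 -0.  -0. ]
[ 230  200   74   82 4003] [261.1304022  244.58556083]
[289 200  10  22 106] [295.12264151 208.08490566]
[230 314  22  16 267] [239.04494382 322.35955056]
[277 314  42  16 514] [300.47859922 321.0155642 ]
[273.5598696  240.44936009]
```

Run:
```python
from h import *
w=cv2.imread('pics/t.png');g=cv2.medianBlur(cv2.cvtColor(w,cv2.COLOR_BGR2GRAY),3)[180:290,220:340]
c=cv2.HoughCircles(g,cv2.HOUGH_GRADIENT,1,5,param1=80,param2=10,minRadius=15,maxRadius=32)
print((c[0][:6]+[220,180,0]).tolist() if c is not None else 0)
h=cv2.cvtColor(w,cv2.COLOR_BGR2HSV)
for v in(235,245,255): print(v,[tuple(h[v,u].tolist()) for u in range(236,330,5)])
```

```text
[[274.5, 235.5, 22.100000381469727], [275.5, 212.5, 18.0], [275.5, 207.5, 20.700000762939453], [225.5, 211.5, 31.399999618530273], [266.5, 210.5, 31.399999618530273], [272.5, 226.5, 30.299999237060547]]
235 [(15, 103, 213), (13, 105, 213), (14, 104, 206), (15, 106, 205), (19, 111, 238), (22, 102, 239), (23, 91, 241), (22, 84, 240), (23, 83, 239), (21, 96, 230), (21, 104, 233), (19, 115, 227), (15, 107, 153), (14, 107, 177), (13, 103, 179), (14, 105, 180), (15, 105, 175), (13, 105, 178), (14, 105, 184)]
245 [(13, 107, 210), (14, 109, 211), (14, 105, 214), (13, 106, 209), (19, 114, 235), (23, 96, 241), (23, 82, 239), (22, 78, 239), (23, 82, 230), (23, 88, 234), (22, 96, 232), (20, 111, 233), (14, 102, 180), (13, 101, 186), (14, 101, 181), (13, 105, 180), (14, 105, 185), (13, 106, 183), (14, 108, 181)]
255 [(13, 104, 199), (15, 108, 204), (15, 102, 212), (14, 106, 212), (14, 103, 213), (14, 105, 204), (20, 111, 235), (22, 99, 231), (23, 100, 236), (22, 105, 233), (15, 114, 184), (14, 104, 118), (15, 106, 180), (13, 106, 186), (14, 104, 187), (67, 164, 67), (65, 120, 72), (62, 131, 68), (69, 143, 73)]
```

Emit:
{"fn": "step_arm", "kwargs": {
  "commands": [
    {"travel": [0.003,-0.004,0.005],"turn": [0,0,0]},
    {"travel": [0.003,-0.004,0.03],"turn": [0,0,0]},
    {"travel": [0.003,-0.004,0.055],"turn": [0,0,0]},
    {"travel": [0.003,-0.004,0.065],"turn": [0,0,0]},
    {"travel": [0.003,-0.004,0.065],"turn": [0,0,0]}
  ]
}}

```text
time: 4.1
position: [0.4346, -0.3098, 0.0934]
tool_rot: [-2.759, -1.497, 0.003]
ft_force: [-0.3, 0.1, 0.3]
grip_width: 0.595
grip_force: 0.0
```

Emit:
{"fn": "step_arm", "kwargs": {
  "commands": [
    {"travel": [0,0,0],"turn": [0,0,0]},
    {"travel": [0,0,0],"turn": [0,0,0]},
    {"travel": [0,0,0],"turn": [0,0,0]},
    {"travel": [0,0,0],"turn": [0,0,0]}
  ],
  "gripper": 0.1,
  "force": 20
}}

```text
time: 4.5
position: [0.436, -0.3108, 0.0952]
tool_rot: [2.76, 1.498, 0.002]
ft_force: [0.0, 0.7, 0.4]
grip_width: 0.321
grip_force: 0.2
```

Emit:
{"fn": "step_arm", "kwargs": {
  "commands": [
    {"travel": [0,0,-0.003],"turn": [0,0,0]},
    {"travel": [0,0,-0.02],"turn": [0,0,0]},
    {"travel": [0,0,-0.06],"turn": [0,0,0]},
    {"travel": [0,0,-0.1],"turn": [0,0,0]},
    {"travel": [0,0,-0.1],"turn": [0,0,0]}
  ]
}}

```text
time: 5.0
position: [0.4382, -0.3129, 0.1999]
tool_rot: [2.755, 1.495, 0.01]
ft_force: [0.6, -0.8, -1.0]
grip_width: 0.31
grip_force: 20.0
```

```bash
python3 go.py .520 -.026 .17 -33;python3 - <<'E'
from h import *
b=ctrl.get_image('side');w=ctrl.get_image('wrist');save('t2',np.hstack([w[130:400,130:430],cv2.resize(b[90:225,280:430],(300,270))]))
E
```

```text
t 5.0 p [ 0.4382 -0.3129  0.1999] yb -33.0 F [ 0.58 -0.79 -1.03] q [-0.3   0.13  0.95  1.81 -0.11  1.24  0.1 ]
travel mm [285.1 -88.2  29.7] turn [ 0.5 -0.1 -0. ]
```

View pics/t2.png

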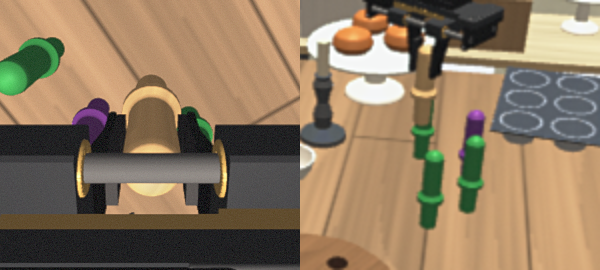

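The leg is held upright between the pads in both views. Next I'll move to just short of the socket and look for the hole.

Emit:
{"fn": "step_arm", "kwargs": {
  "commands": [
    {"travel": [0.04,-0.015,-0.01],"turn": [0,0,0]},
    {"travel": [0.085,-0.032,-0.02],"turn": [0,0,0]},
    {"travel": [0.13,-0.05,-0.02],"turn": [0,0,0]},
    {"travel": [0.175,-0.067,-0.02],"turn": [0,0,0]},
    {"travel": [0.213,-0.082,-0.02],"turn": [0,0,0]}
  ]
}}

```text
time: 5.6
position: [0.4821, -0.0842, 0.2131]
tool_rot: [-2.758, -1.5, 0.003]
ft_force: [1.4, 0.3, -0.1]
grip_width: 0.313
grip_force: 20.0
```

Emit:
{"fn": "step_arm", "kwargs": {
  "commands": [
    {"travel": [0,0,0],"turn": [0,0,0]},
    {"travel": [0,0,0],"turn": [0,0,0]},
    {"travel": [0,0,0],"turn": [0,0,0]}
  ]
}}

```text
time: 5.9
position: [0.482, -0.0886, 0.2136]
tool_rot: [-2.762, -1.496, 0.003]
ft_force: [-0.3, -0.2, -1.1]
grip_width: 0.311
grip_force: 20.0
```

```bash
cat > hole.py <<'E'
from h import *
s=ctrl.get_state();w=ctrl.get_image('wrist');C=cam('wrist',s);p=proj(C,(.519,-.026,.046))
print(np.round(s['position'],4),'pred',p,'F',np.round(s['ft_force'],2),'M',np.round(s['torque'],3),np.round(Rn.from_rotvec(s['tool_rot']).as_matrix()[:,2],4))
save('hole',w)
g=cv2.cvtColor(w,cv2.COLOR_RGB2GRAY);m=(cv2.GaussianBlur(g,(3,3),0)<45).astype(np.uint8)
n,l,st,c=cv2.connectedComponentsWithStats(m)
for i in range(1,n):
    if 150<st[i,4]<4000 and st[i,1]<330:
        cn=max(cv2.findContours((l==i).astype(np.uint8),0,1)[0],key=len)
        e=cv2.fitEllipse(cn);print(st[i],np.round(e,1).tolist() if 0 else e,onz(C,*e[0],.046))
E
python3 hole.py
```

```text
[ 0.482  -0.0886  0.2136] pred [277.5169327  115.51934876] F [-0.27 -0.19 -1.12] M [-0.062  0.149  0.003] [-1.9e-03 -7.0e-04 -1.0e+00]
[221 243  35  41 936] ((240.39520263671875, 266.7613525390625), (28.039710998535156, 47.00498962402344), 25.932497024536133) [ 0.40091384 -0.13366119  0.046     ]
[308 243  34  41 933] ((322.171142578125, 266.65765380859375), (27.986772537231445, 46.55143356323242), 153.3074188232422) [ 0.47371247 -0.1810534   0.046     ]
[  0 253  28  31 726] ((11.759066581726074, 269.6735534667969), (26.875423431396484, 35.175025939941406), 165.3492889404297) [ 0.19484529 -0.00318371  0.046     ]
[536 253  24  31 620] ((549.1672973632812, 269.91461181640625), (22.690763473510742, 36.113677978515625), 12.650278091430664) [ 0.67407785 -0.31645258  0.046     ]
[  89  256  129   46 3175] ((163.36964416503906, 273.1435241699219), (39.80696487426758, 138.24581909179688), 91.43794250488281) [ 0.32762063 -0.09477771  0.046     ]
[ 345  256  130   51 3174] ((399.44366455078125, 274.8665771484375), (45.83058166503906, 129.79869079589844), 88.2601089477539) [ 0.5379395 -0.2345498  0.046    ]
[206 314  30  30 665] ((222.0135498046875, 329.8301086425781), (28.574756622314453, 33.01915740966797), 42.90269088745117) [ 0.33823059 -0.18651315  0.046     ]
[328 314  29  30 626] ((339.99603271484375, 329.03466796875), (29.242984771728516, 30.757740020751953), 138.5742950439453) [ 0.45041698 -0.25848177  0.046     ]
```

View pics/hole.png

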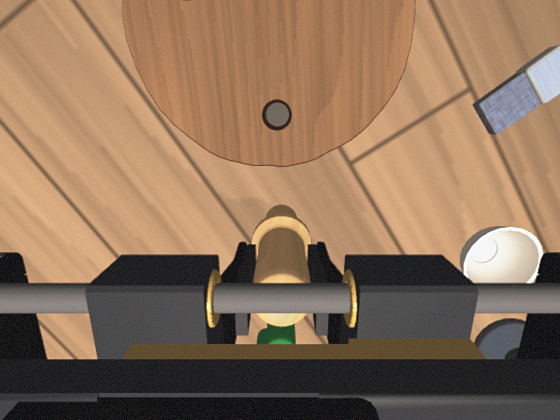

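The hole is at (277,115), as predicted, and the leg hangs straight below the pads.

Run:
```python
from h import *
w=cv2.imread('pics/hole.png');g=cv2.cvtColor(w,cv2.COLOR_BGR2GRAY)
m=(g[90:140,250:305]<95).astype(np.uint8);n,l,st,c=cv2.connectedComponentsWithStats(m);i=l[25,27] or 1+np.argmax(st[1:,4])
print(st[i]); cn=max(cv2.findContours((l==i).astype(np.uint8),0,1)[0],key=len);e=cv2.fitEllipse(cn);u=e[0][0]+250,e[0][1]+90;print(u,e[1])
s=dict(position=[.482,-.0886,.2136],tool_rot=[-2.762,-1.496,.003]);C=cam('wrist',s);print('socket',onz(C,*u,.046))
md=ctrl.camera_model('wrist');T=np.linalg.inv(md['T_tool_cam'])
def pt(P):
    q=T[:3,:3]@P+T[:3,3];return md['fx']*q[0]/q[2]+md['cx'],md['fy']*q[1]/q[2]+md['cy']
for dz in(0,.005):
  for nm,P in(('tenon far',(.0117,0,.095-dz)),('collar far top',(.019,0,.041-dz)),('collar L',(0,-.019,.041-dz)),('collar R',(0,.019,.041-dz)),('foot near',(-.012,0,-.024-dz))):print(nm,np.round(pt(np.array(P)),1))
col=g[195:235,282].astype(int);print('col',dict(zip(range(195,235),col)))
print('row230',g[230,240:320:3]);print('row208',g[208,262:302:2])
```

```text
[ 12   9  30  32 330]
(276.4140110015869, 114.48802757263184) (29.118864059448242, 30.252384185791016)
socket [ 0.51861046 -0.02466882  0.046     ]
tenon far [280.8 199.3]
collar far top [280.7 210.6]
collar L [250.1 239.9]
collar R [311.3 239.8]
foot near [280.5 320.5]
tenon far [280.8 201. ]
collar far top [280.6 213.1]
collar L [249.4 243. ]
collar R [312.  242.9]
foot near [280.5 327.7]
col {195: np.int64(163), 196: np.int64(169), 197: np.int64(163), 198: np.int64(164), 199: np.int64(165), 200: np.int64(162), 201: np.int64(162), 202: np.int64(163), 203: np.int64(164), 204: np.int64(136), 205: np.int64(94), 206: np.int64(88), 207: np.int64(92), 208: np.int64(88), 209: np.int64(87), 210: np.int64(95), 211: np.int64(93), 212: np.int64(88), 213: np.int64(99), 214: np.int64(97), 215: np.int64(96), 216: np.int64(166), 217: np.int64(210), 218: np.int64(210), 219: np.int64(205), 220: np.int64(202), 221: np.int64(204), 222: np.int64(202), 223: np.int64(205), 224: np.int64(196), 225: np.int64(183), 226: np.int64(168), 227: np.int64(133), 228: np.int64(107), 229: np.int64(99), 230: np.int64(103), 231: np.int64(103), 232: np.int64(102), 233: np.int64(101), 234: np.int64(104)}
row230 [119 117 148 154 152 148 203 199 190 171 108  96 101 103 103  94  98  94
 145 179 202 195 194 156 162 162 156]
row208 [152 154 158 159 142  94  93  90  87  92  88  91  95  85  99 152 166 161
 159 161]
```

Emit:
{"fn": "step_arm", "kwargs": {
  "commands": [
    {"travel": [0.038,-0.002,0.0],"turn": [0,0,0]},
    {"travel": [0.076,-0.0045,0.02],"turn": [0,0,0]},
    {"travel": [0.076,-0.0045,0.05],"turn": [0,0,0]},
    {"travel": [0.076,-0.0045,0.052],"turn": [0,0,0]},
    {"travel": [0.076,-0.0045,0.052],"turn": [0,0,0]}
  ]
}}

```text
time: 6.45
position: [0.5197, -0.0232, 0.1622]
tool_rot: [2.763, 1.494, -0.004]
ft_force: [0.0, 0.1, 0.4]
grip_width: 0.317
grip_force: 20.0
```

Emit:
{"fn": "step_arm", "kwargs": {
  "commands": [
    {"travel": [0,0,0],"turn": [0,0,0]},
    {"travel": [0,0,0],"turn": [0,0,0]}
  ]
}}

```text
time: 6.65
position: [0.5213, -0.0223, 0.1641]
tool_rot: [2.762, 1.495, 0.004]
ft_force: [-0.5, 0.1, -0.4]
grip_width: 0.312
grip_force: 20.0
```

```bash
python3 go.py .5197 -.0224 .15 -33;python3 - <<'E'
from h import *
s=ctrl.get_state();w=ctrl.get_image('wrist');C=cam('wrist',s);save('w4',w);np.savez('w4.npz',w=w,p=s['position'],r=s['tool_rot'])
print(proj(C,(.5186,-.025,.046)))
b=ctrl.get_image('side');B=cam('side');print(proj(B,(.5186,-.025,.046)))
save('c4',np.hstack([cv2.resize(w[170:270,220:340],(480,400)),cv2.resize(b[180:260,270:330],(300,400))]))
E
```

```text
t 6.65 p [ 0.5213 -0.0223  0.1641] yb -33.1 F [-0.53  0.13 -0.39] q [-0.65  0.1   0.68  1.89 -0.07  1.17 -0.52]
travel mm [-1.  -1.3 14.1] turn [ 0.1 -0.1 -0.1]
[279.71961133 210.12736843]
[298.10156858 220.93637129]
```

View pics/c4.png

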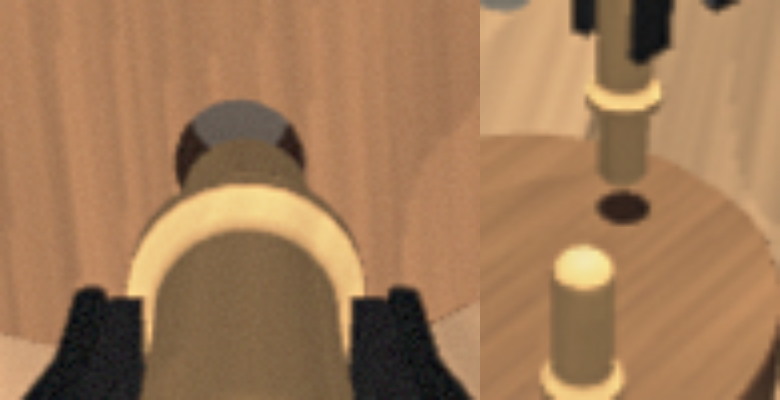

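In the crop the tenon is centred about 1 mm to the tool's +y of the hole. The side view shows it about 20 mm above the board.

Emit:
{"fn": "step_arm", "kwargs": {
  "commands": [
    {"travel": [-0.001,-0.001,0.004],"turn": [0,0,0]},
    {"travel": [-0.001,-0.001,0.01],"turn": [0,0,0]},
    {"travel": [-0.001,-0.001,0.014],"turn": [0,0,0]},
    {"travel": [-0.001,-0.001,0.017],"turn": [0,0,0]},
    {"travel": [-0.001,-0.001,0.018],"turn": [0,0,0]}
  ]
}}

```text
time: 7.25
position: [0.5188, -0.0215, 0.1439]
tool_rot: [-2.761, -1.498, 0.001]
ft_force: [-0.6, 0.0, -1.1]
grip_width: 0.317
grip_force: 20.0
```

```bash
cat > feel.py <<'E'
import sys
from h import *
n=int(sys.argv[1]) if len(sys.argv)>1 else 5
P=[];F=[];M=[]
for i in range(n):
    s=ctrl.get_state();P.append(s['position']);F.append(s['ft_force']);M.append(s['torque'])
    if i<n-1: w=ctrl.get_image('wrist')
R=Rn.from_rotvec(s['tool_rot']).as_matrix()
print('t',round(s['time'],2),'p',np.round(np.mean(P,0)*1e3,1),'F',np.round(np.mean(F,0),2),'Ftool',np.round(R.T@np.mean(F,0),2),'M',np.round(np.mean(M,0),3),'sd',np.round(np.std(F,0),2),'tilt',np.round(R[:2,2],4),'grip',round(s['grip_width'],3),s['grip_force'])
E
python3 feel.py
```

```text
t 7.45 p [519.  -21.5 144.3] F [-0.33  0.07 -0.93] Ftool [-0.12 -0.31  0.93] M [-0.12   0.082 -0.002] sd [0.29 0.37 0.58] tilt [ 0.0002 -0.    ] grip 0.314 19.996564916800708
```

Emit:
{"fn": "step_arm", "kwargs": {
  "commands": [
    {"travel": [0,0,0.002],"turn": [0,0,0]},
    {"travel": [0,0,0.004],"turn": [0,0,0]},
    {"travel": [0,0,0.004],"turn": [0,0,0]}
  ]
}}

```text
time: 7.75
position: [0.519, -0.0214, 0.1403]
tool_rot: [-2.761, -1.499, 0.0]
ft_force: [-0.1, -0.1, -1.2]
grip_width: 0.317
grip_force: 20.0
```

```bash
python3 feel.py 3
```

```text
t 7.85 p [519.1 -21.5 140.4] F [-0.09 -0.72 -0.62] Ftool [-0.66  0.32  0.62] M [-0.068  0.049 -0.004] sd [0.45 0.56 0.41] tilt [0. 0.] grip 0.315 19.996161984745413
```

Emit:
{"fn": "step_arm", "kwargs": {
  "commands": [
    {"travel": [0,0,0.001],"turn": [0,0,0]},
    {"travel": [0,0,0.002],"turn": [0,0,0]},
    {"travel": [0,0,0.002],"turn": [0,0,0]}
  ]
}}

```text
time: 8.15
position: [0.5191, -0.0215, 0.1385]
tool_rot: [-2.761, -1.499, -0.0]
ft_force: [-1.1, 0.2, -0.8]
grip_width: 0.318
grip_force: 20.0
```

```bash
python3 feel.py 4
```

```text
t 8.3 p [519.1 -21.5 138.5] F [-0.26  0.41 -0.56] Ftool [ 0.2  -0.45  0.56] M [-0.075  0.068  0.029] sd [0.64 0.49 0.25] tilt [0.     0.0001] grip 0.322 19.99604708282277
```

Emit:
{"fn": "step_arm", "kwargs": {
  "commands": [
    {"travel": [0,0,0.0015],"turn": [0,0,0]},
    {"travel": [0,0,0.003],"turn": [0,0,0]},
    {"travel": [0,0,0.003],"turn": [0,0,0]}
  ]
}}

```text
time: 8.6
position: [0.5191, -0.0215, 0.1353]
tool_rot: [2.761, 1.498, -0.0]
ft_force: [0.0, -0.2, -1.0]
grip_width: 0.314
grip_force: 20.0
```

```bash
python3 feel.py 4
```

```text
t 8.75 p [519.1 -21.5 135.5] F [-0.01 -0.01 -0.73] Ftool [-0.02 -0.    0.73] M [-0.129  0.013 -0.   ] sd [0.3  0.41 0.47] tilt [0.0001 0.0001] grip 0.314 19.99580608215183
```

Emit:
{"fn": "step_arm", "kwargs": {
  "commands": [
    {"travel": [0,0,0.002],"turn": [0,0,0]},
    {"travel": [0,0,0.004],"turn": [0,0,0]},
    {"travel": [0,0,0.006],"turn": [0,0,0]},
    {"travel": [0,0,0.006],"turn": [0,0,0]}
  ]
}}

```text
time: 9.15
position: [0.5193, -0.0216, 0.1294]
tool_rot: [2.761, 1.498, 0.0]
ft_force: [1.5, -0.5, -0.7]
grip_width: 0.315
grip_force: 20.0
```

```bash
python3 feel.py 4
```

```text
t 9.3 p [519.3 -21.5 129.5] F [ 1.2  -0.22 -0.69] Ftool [0.47 1.12 0.69] M [-0.178 -0.205  0.004] sd [0.37 0.28 0.42] tilt [ 0.0004 -0.    ] grip 0.317 19.996272353455424
```

Emit:
{"fn": "step_arm", "kwargs": {
  "commands": [
    {"travel": [0,0,0.002],"turn": [0,0,0]},
    {"travel": [0,0,0.004],"turn": [0,0,0]},
    {"travel": [0,0,0.006],"turn": [0,0,0]},
    {"travel": [0,0,0.006],"turn": [0,0,0]}
  ]
}}

```text
time: 9.7
position: [0.5194, -0.0216, 0.1233]
tool_rot: [2.761, 1.498, 0.001]
ft_force: [2.0, 0.1, -1.5]
grip_width: 0.313
grip_force: 20.0
```

```bash
python3 feel.py 4
```

```text
t 9.85 p [519.4 -21.6 123.5] F [ 2.15 -0.4  -1.58] Ftool [0.83 2.02 1.58] M [-0.273 -0.58   0.002] sd [0.44 0.34 0.41] tilt [ 0.0006 -0.0002] grip 0.313 20.005871644243598
```

Emit:
{"fn": "step_arm", "kwargs": {
  "commands": [
    {"travel": [0.0003,0.0007,0],"turn": [0,0,0]},
    {"travel": [0.0003,0.0007,0],"turn": [0,0,0]}
  ]
}}

```text
time: 10.05
position: [0.5197, -0.0215, 0.1235]
tool_rot: [-2.761, -1.499, 0.001]
ft_force: [2.3, 0.2, -1.6]
grip_width: 0.317
grip_force: 20.0
```

```bash
python3 feel.py 4
```

```text
t 10.2 p [519.7 -21.5 123.5] F [ 1.02 -0.41 -0.82] Ftool [0.21 1.08 0.82] M [-0.226 -0.279 -0.002] sd [0.73 0.46 0.56] tilt [-0.0004  0.0001] grip 0.315 19.99696564860642
```

Emit:
{"fn": "step_arm", "kwargs": {
  "commands": [
    {"travel": [0.0001,0.0002,0.002],"turn": [0,0,0]},
    {"travel": [0.0001,0.0002,0.004],"turn": [0,0,0]},
    {"travel": [0.0001,0.0002,0.004],"turn": [0,0,0]}
  ]
}}

```text
time: 10.5
position: [0.5198, -0.0216, 0.1192]
tool_rot: [-2.761, -1.498, 0.001]
ft_force: [0.6, 0.3, -1.4]
grip_width: 0.314
grip_force: 20.0
```

```bash
python3 feel.py 4
```

```text
t 10.65 p [519.9 -21.6 119.3] F [ 0.93  0.   -0.84] Ftool [0.51 0.78 0.84] M [-0.147 -0.197  0.024] sd [0.33 0.19 0.45] tilt [-0.0004  0.0001] grip 0.315 19.995813905261457
```

Emit:
{"fn": "step_arm", "kwargs": {
  "commands": [
    {"travel": [0.0003,0.0005,0.002],"turn": [0,0,0]},
    {"travel": [0.0003,0.0005,0.004],"turn": [0,0,0]},
    {"travel": [0.0003,0.0005,0.004],"turn": [0,0,0]}
  ]
}}

```text
time: 10.95
position: [0.5203, -0.0216, 0.1151]
tool_rot: [-2.761, -1.498, 0.001]
ft_force: [0.3, -0.4, 0.2]
grip_width: 0.316
grip_force: 20.0
```

```bash
python3 feel.py 4
```

```text
t 11.1 p [520.4 -21.6 115.3] F [ 0.3   0.04 -0.72] Ftool [0.2  0.23 0.72] M [-0.077  0.087  0.013] sd [0.1  0.5  0.56] tilt [-0.0003  0.0001] grip 0.311 19.996268602553755
```

Emit:
{"fn": "step_arm", "kwargs": {
  "commands": [
    {"travel": [0,0,0.0015],"turn": [0,0,0]},
    {"travel": [0,0,0.003],"turn": [0,0,0]},
    {"travel": [0,0,0.003],"turn": [0,0,0]}
  ]
}}

```text
time: 11.4
position: [0.5205, -0.0216, 0.1123]
tool_rot: [-2.761, -1.499, 0.001]
ft_force: [0.8, 0.3, -0.4]
grip_width: 0.318
grip_force: 20.0
```

```bash
python3 feel.py 4
```

```text
t 11.55 p [520.6 -21.6 112.4] F [-0.15  0.17 -0.66] Ftool [ 0.06 -0.22  0.66] M [-0.058  0.129 -0.003] sd [0.66 0.2  0.29] tilt [-0.0001  0.0001] grip 0.318 19.997662855312228
```

Nearly free; now 2 mm steps until I feel resistance.

Emit:
{"fn": "step_arm", "kwargs": {
  "commands": [
    {"travel": [0,0,0.001],"turn": [0,0,0]},
    {"travel": [0,0,0.002],"turn": [0,0,0]},
    {"travel": [0,0,0.002],"turn": [0,0,0]}
  ]
}}

```text
time: 11.85
position: [0.5206, -0.0216, 0.1104]
tool_rot: [-2.761, -1.499, 0.0]
ft_force: [-0.6, 0.6, -0.7]
grip_width: 0.312
grip_force: 20.0
```

```bash
python3 feel.py 4
```

```text
t 12.0 p [520.6 -21.6 110.5] F [-0.52  0.5  -0.94] Ftool [ 0.13 -0.71  0.94] M [-0.024  0.213  0.013] sd [0.18 0.28 0.3 ] tilt [-0.0001  0.0001] grip 0.317 19.998859092593193
```

Emit:
{"fn": "step_arm", "kwargs": {
  "commands": [
    {"travel": [0,0,0.001],"turn": [0,0,0]},
    {"travel": [0,0,0.002],"turn": [0,0,0]},
    {"travel": [0,0,0.002],"turn": [0,0,0]}
  ]
}}

```text
time: 12.3
position: [0.5206, -0.0216, 0.1084]
tool_rot: [-2.761, -1.499, 0.0]
ft_force: [-0.3, 0.8, -0.5]
grip_width: 0.315
grip_force: 20.0
```

```bash
python3 feel.py 4
```

```text
t 12.45 p [520.6 -21.6 108.5] F [-0.53  0.51 -0.38] Ftool [ 0.14 -0.72  0.38] M [-0.011  0.238  0.001] sd [0.42 0.59 0.11] tilt [-0.0001  0.0001] grip 0.315 20.000285049900413
```

Emit:
{"fn": "step_arm", "kwargs": {
  "commands": [
    {"travel": [0,-0.0003,0.001],"turn": [0,0,0]},
    {"travel": [0,-0.0003,0.0015],"turn": [0,0,0]},
    {"travel": [0,-0.0003,0.0015],"turn": [0,0,0]}
  ]
}}

```text
time: 12.75
position: [0.5205, -0.0215, 0.107]
tool_rot: [2.761, 1.498, 0.0]
ft_force: [-0.6, 0.2, -1.3]
grip_width: 0.313
grip_force: 20.0
```

```bash
python3 feel.py 5
```

```text
t 12.95 p [520.5 -21.5 107.1] F [-0.52  0.03 -1.27] Ftool [-0.26 -0.45  1.27] M [-0.065  0.186  0.018] sd [0.45 0.36 0.27] tilt [0.0002 0.    ] grip 0.318 19.99882006784901
```

Emit:
{"fn": "step_arm", "kwargs": {
  "commands": [
    {"travel": [0,0,0.001],"turn": [0,0,0]},
    {"travel": [0,0,0.001],"turn": [0,0,0]}
  ]
}}

```text
time: 13.15
position: [0.5204, -0.0215, 0.106]
tool_rot: [2.761, 1.499, 0.0]
ft_force: [-0.0, -0.3, -0.6]
grip_width: 0.313
grip_force: 20.0
```

```bash
python3 feel.py 5
```

```text
t 13.35 p [520.5 -21.5 106. ] F [ 0.26  0.27 -0.69] Ftool [0.37 0.07 0.69] M [-0.091  0.168  0.014] sd [0.51 0.54 0.3 ] tilt [0.0001 0.    ] grip 0.316 19.997772385831922
```

Emit:
{"fn": "step_arm", "kwargs": {
  "commands": [
    {"travel": [0,0,0.001],"turn": [0,0,0]},
    {"travel": [0,0,0.001],"turn": [0,0,0]}
  ]
}}

```text
time: 13.55
position: [0.5205, -0.0215, 0.105]
tool_rot: [2.761, 1.499, 0.0]
ft_force: [-0.2, -0.8, -0.6]
grip_width: 0.316
grip_force: 20.0
```

```bash
python3 feel.py 5
```

```text
t 13.75 p [520.5 -21.5 105. ] F [-0.19  0.27 -1.01] Ftool [ 0.12 -0.3   1.01] M [-0.063  0.113  0.01 ] sd [0.17 0.64 0.74] tilt [0.0001 0.    ] grip 0.314 19.997250325977802
```

Emit:
{"fn": "step_arm", "kwargs": {
  "commands": [
    {"travel": [0,0,0.001],"turn": [0,0,0]},
    {"travel": [0,0,0.001],"turn": [0,0,0]}
  ]
}}

```text
time: 13.95
position: [0.5205, -0.0215, 0.104]
tool_rot: [2.761, 1.499, 0.0]
ft_force: [-1.3, 0.8, -0.4]
grip_width: 0.318
grip_force: 20.0
```

```bash
python3 feel.py 5
```

```text
t 14.15 p [520.5 -21.5 104. ] F [-0.57  0.21 -0.5 ] Ftool [-0.13 -0.59  0.5 ] M [-0.066  0.191 -0.021] sd [0.4  0.47 0.23] tilt [0.0001 0.0001] grip 0.316 19.997234791517258
```

Emit:
{"fn": "step_arm", "kwargs": {
  "commands": [
    {"travel": [0,0,0.001],"turn": [0,0,0]},
    {"travel": [0,0,0.001],"turn": [0,0,0]}
  ]
}}

```text
time: 14.35
position: [0.5205, -0.0215, 0.1031]
tool_rot: [-2.761, -1.499, -0.0]
ft_force: [-1.0, -0.2, -0.2]
grip_width: 0.314
grip_force: 20.0
```

```bash
python3 feel.py 5
```

```text
t 14.55 p [520.5 -21.5 103.1] F [-0.61  0.24  0.24] Ftool [-0.13 -0.64 -0.24] M [-0.091  0.244  0.011] sd [0.25 0.44 0.5 ] tilt [0.0001 0.    ] grip 0.32 19.997657050844282
```

Emit:
{"fn": "step_arm", "kwargs": {
  "commands": [
    {"travel": [0,0,0.001],"turn": [0,0,0]},
    {"travel": [0,0,0.001],"turn": [0,0,0]}
  ]
}}

```text
time: 14.75
position: [0.5205, -0.0215, 0.1021]
tool_rot: [-2.761, -1.498, -0.0]
ft_force: [-0.6, 0.4, 0.5]
grip_width: 0.311
grip_force: 20.0
```

```bash
python3 feel.py 5;python3 - <<'E'
from h import *
np.save('side4.npy',ctrl.get_image('side'));np.save('scene4.npy',ctrl.get_image('scene'))
E
```

```text
t 14.95 p [520.5 -21.5 102.1] F [-0.93  0.4   1.37] Ftool [-0.17 -1.   -1.37] M [-0.048  0.298 -0.004] sd [0.43 0.38 0.58] tilt [0.0001 0.0001] grip 0.319 19.998325905762613
```

I feel about 2 N over the baseline, so the leg is set. I'll relieve the small side load, release it and check.

Emit:
{"fn": "step_arm", "kwargs": {
  "commands": [
    {"travel": [0,-0.0005,0.0003],"turn": [0,0,0]},
    {"travel": [0,-0.0005,0.0003],"turn": [0,0,0]}
  ]
}}

```text
time: 15.25
position: [0.5204, -0.0214, 0.102]
tool_rot: [2.761, 1.498, 0.001]
ft_force: [-0.0, -0.2, 2.0]
grip_width: 0.312
grip_force: 20.0
```

```bash
python3 feel.py 4
```

```text
t 15.4 p [520.4 -21.4 102. ] F [ 0.05 -0.3   2.22] Ftool [-0.23  0.21 -2.22] M [-0.242  0.115 -0.013] sd [0.61 0.57 0.23] tilt [ 0.0008 -0.0001] grip 0.315 19.995724156033248
```

Emit:
{"fn": "step_arm", "kwargs": {
  "commands": [
    {"travel": [0,0,0],"turn": [0,0,0]},
    {"travel": [0,0,0],"turn": [0,0,0]},
    {"travel": [0,0,0],"turn": [0,0,0]}
  ],
  "gripper": 0.6
}}

```text
time: 15.7
position: [0.5198, -0.0211, 0.1015]
tool_rot: [-2.761, -1.499, 0.001]
ft_force: [-0.0, 0.3, -0.7]
grip_width: 0.51
grip_force: 0.0
```

Emit:
{"fn": "step_arm", "kwargs": {
  "commands": [
    {"travel": [0,0,-0.01],"turn": [0,0,0]},
    {"travel": [0,0,-0.04],"turn": [0,0,0]},
    {"travel": [0,0,-0.08],"turn": [0,0,0]},
    {"travel": [0,0,-0.12],"turn": [0,0,0]},
    {"travel": [0,0,-0.15],"turn": [0,0,0]}
  ]
}}

```text
time: 16.2
position: [0.5206, -0.0215, 0.2551]
tool_rot: [2.761, 1.497, 0.005]
ft_force: [0.2, 0.6, 0.1]
grip_width: 0.597
grip_force: 0.0
```

```bash
python3 feel.py 2
python3 - <<'E'
from h import *
w=ctrl.get_image('wrist');b=ctrl.get_image('side');a=ctrl.get_image('scene')
np.save('side5.npy',b);np.save('scene5.npy',a)
A=cam('scene');B=cam('side')
for nm,C in(('a',A),('b',B)):
    for z in(.046,.05,.126,.13,.132): print(nm,z,np.round(proj(C,(.5186,-.0247,z)),1))
save('c5',np.hstack([cv2.resize(a[145:260,235:360],(400,368)),cv2.resize(b[165:280,220:345],(400,368))]))
E
python3 go.py .42 .337 .25 90
```

```text
t 16.25 p [521.8 -21.5 257.4] F [1.05 0.07 1.83] Ftool [ 0.65  0.85 -1.82] M [-0.127 -0.025  0.012] sd [0.87 0.56 1.73] tilt [0.01   0.0024] grip 0.594 0.0
a 0.046 [268.1 208.5]
a 0.05 [268.1 207.7]
a 0.126 [268.3 190.9]
a 0.13 [268.3 190. ]
a 0.132 [268.3 189.5]
b 0.046 [298.1 221. ]
b 0.05 [298.1 219.8]
b 0.126 [298.7 195.3]
b 0.13 [298.7 194. ]
b 0.132 [298.7 193.3]
t 16.4 p [ 0.5203 -0.0212  0.2526] yb -33.0 F [-0.57 -0.27 -1.17] q [-0.67  0.02  0.68  1.77 -0.02  1.35 -0.57]
travel mm [ 245.7 -279.3    2.7] turn [ 1.00e-01  0.00e+00 -1.23e+02]
```

View pics/c5.png

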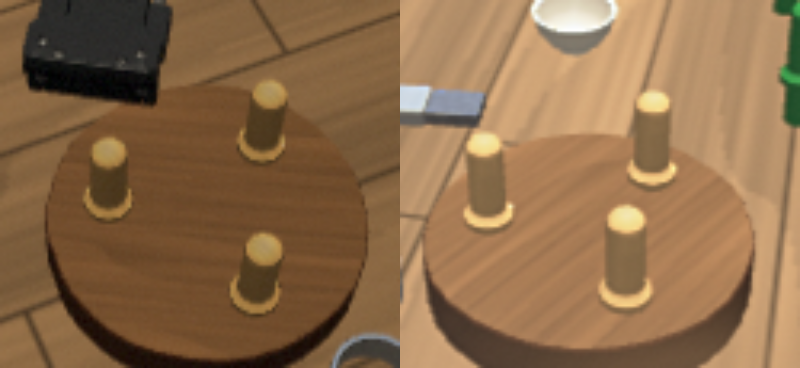

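The leg stands upright by itself, slightly proud of the board: in the scene crop it is at (108,180), with the other two at (268,120) and (262,270). Now I'll get the mallet.

Emit:
{"fn": "step_arm", "kwargs": {
  "commands": [
    {"travel": [0.036,-0.026,0],"turn": [0,0,-8.5]},
    {"travel": [0.072,-0.052,0],"turn": [0,0,-17]},
    {"travel": [0.108,-0.078,0],"turn": [0,0,-25.5]},
    {"travel": [0.144,-0.105,0],"turn": [0,0,-34]},
    {"travel": [0.18,-0.13,0],"turn": [0,0,-42]}
  ],
  "gripper": 0.6
}}

```text
time: 16.9
position: [0.5077, 0.2021, 0.2502]
tool_rot: [-2.033, -2.394, 0.004]
ft_force: [0.7, -1.0, -0.4]
grip_width: 0.6
grip_force: 0.0
```

```bash
python3 go.py .50 .337 .25 90
```

```text
t 16.9 p [0.5077 0.2021 0.2502] yb 9.3 F [ 0.69 -1.02 -0.42] q [-0.87  0.09  0.48  1.7  -0.04  1.36 -0.22]
travel mm [1.344e+02 1.420e+01 1.000e-01] turn [ -0.2  -0.1 -80.7]
```

Emit:
{"fn": "step_arm", "kwargs": {
  "commands": [
    {"travel": [0.035,0.003,0],"turn": [0,0,-8.2]},
    {"travel": [0.07,0.007,0],"turn": [0,0,-16.4]},
    {"travel": [0.105,0.011,0],"turn": [0,0,-24.6]},
    {"travel": [0.134,0.014,0],"turn": [0,0,-32.8]},
    {"travel": [0.134,0.014,0],"turn": [0,0,-41]}
  ]
}}

```text
time: 17.4
position: [0.499, 0.3403, 0.2489]
tool_rot: [-1.054, -2.956, 0.003]
ft_force: [0.0, 0.2, -0.3]
grip_width: 0.599
grip_force: 0.0
```

Emit:
{"fn": "step_arm", "kwargs": {
  "commands": [
    {"travel": [0,0,0],"turn": [0,0,-8.2]},
    {"travel": [0,0,0],"turn": [0,0,-16.4]},
    {"travel": [0,0,0],"turn": [0,0,-24.6]},
    {"travel": [0,0,0],"turn": [0,0,-32.8]},
    {"travel": [0,0,0],"turn": [0,0,-40]}
  ]
}}

```text
time: 17.9
position: [0.5012, 0.3345, 0.2497]
tool_rot: [0.008, -3.139, 0.004]
ft_force: [-0.2, 0.3, 0.2]
grip_width: 0.601
grip_force: 0.0
```

Emit:
{"fn": "step_arm", "kwargs": {
  "commands": [
    {"travel": [0,0,0],"turn": [0,0,0]},
    {"travel": [0,0,0],"turn": [0,0,0]},
    {"travel": [0,0,0],"turn": [0,0,0]}
  ]
}}

```text
time: 18.2
position: [0.5018, 0.3349, 0.2511]
tool_rot: [-0.004, -3.141, 0.001]
ft_force: [0.5, 0.2, -0.2]
grip_width: 0.601
grip_force: 0.0
```

```bash
python3 go.py .42 .337 .25 90
python3 - <<'E'
from h import *
s=ctrl.get_state();w=ctrl.get_image('wrist');C=cam('wrist',s);np.savez('w6.npz',w=w,p=s['position'],r=s['tool_rot']);save('w6',w)
for P in((.295,.337,.053),(.42,.337,.053),(.438,.34,.08),(.468,.34,.08)):print(P,np.round(proj(C,P)))
h=cv2.cvtColor(w,cv2.COLOR_RGB2HSV)
for r in range(60,250,30): print(r,[tuple(h[r,u].tolist()) for u in range(220,345,6)])
E
```

```text
t 18.2 p [0.5018 0.3349 0.2511] yb 89.9 F [ 0.51  0.22 -0.19] q [-0.87  0.22  0.28  1.56 -0.06  1.37  0.98]
travel mm [81.8  1.9  1.2] turn [-0.  -0.  -0.1]
(0.295, 0.337, 0.053) [284. -38.]
(0.42, 0.337, 0.053) [284. 107.]
(0.438, 0.34, 0.08) [288. 126.]
(0.468, 0.34, 0.08) [287. 158.]
60 [(13, 106, 188), (14, 105, 185), (14, 103, 189), (14, 104, 191), (15, 110, 186), (14, 105, 189), (14, 106, 185), (14, 102, 192), (14, 105, 190), (15, 105, 191), (13, 135, 163), (13, 120, 164), (12, 124, 162), (14, 123, 139), (14, 104, 193), (14, 104, 196), (14, 105, 191), (15, 105, 190), (14, 103, 193), (14, 101, 194), (15, 103, 193)]
90 [(14, 106, 202), (14, 104, 197), (15, 108, 199), (15, 107, 196), (14, 105, 201), (14, 106, 195), (14, 103, 205), (13, 104, 201), (14, 104, 199), (14, 102, 202), (13, 140, 168), (13, 119, 167), (13, 122, 169), (15, 111, 147), (15, 104, 201), (13, 104, 201), (14, 106, 200), (15, 107, 198), (14, 104, 193), (14, 102, 192), (14, 103, 189)]
120 [(14, 101, 196), (15, 107, 195), (14, 103, 195), (14, 105, 194), (15, 104, 197), (14, 102, 197), (13, 105, 197), (20, 113, 190),
[... 856 characters left out ...]
3), (14, 102, 172)]
210 [(15, 102, 183), (14, 106, 181), (14, 106, 181), (14, 100, 183), (14, 103, 178), (14, 107, 176), (15, 107, 177), (14, 106, 181), (14, 99, 182), (14, 105, 182), (15, 107, 177), (14, 106, 182), (15, 102, 178), (13, 105, 180), (13, 105, 179), (14, 103, 181), (15, 105, 178), (14, 106, 180), (13, 103, 185), (14, 101, 186), (14, 101, 182)]
240 [(14, 104, 189), (15, 106, 183), (14, 107, 181), (15, 103, 183), (15, 103, 188), (14, 102, 187), (14, 102, 192), (14, 103, 191), (14, 110, 188), (14, 105, 195), (14, 105, 191), (14, 104, 204), (14, 108, 204), (14, 105, 199), (15, 108, 200), (14, 106, 204), (14, 109, 204), (14, 106, 207), (14, 106, 205), (14, 102, 205), (14, 105, 212)]
```

Run:
```python
from h import *
d=np.load('w6.npz');C=cam('wrist',dict(position=d['p'],tool_rot=d['r']));h=cv2.cvtColor(d['w'],cv2.COLOR_RGB2HSV).astype(int)
for r in(20,45,70,95,110):
    v=h[r,255:330,2];ix=255+np.where(v<176)[0];ix=ix[(ix>268)&(ix<312)];print(r,ix.min(),ix.max(),[tuple(h[r,u].tolist()) for u in (274,276,278,292,296,298,300,302)],np.round([onz(C,ix.min(),r,.053)[:2],onz(C,ix.max(),r,.053)[:2]],4).tolist())
for r in(150,175,190):
    v=h[r,240:340];m=(v[:,0]>=17);ix=240+np.where(m)[0];print('head',r,ix.min(),ix.max(),np.round([onz(C,ix.min()-.5,r,.08)[:2],onz(C,ix.max()+.5,r,.08)[:2]],4).tolist())
for u in(270,290,310):
    m=h[100:215,u,0]>=17;ix=100+np.where(m)[0];sv=h[ix.min():ix.max()+1,u,1];print('col',u,ix.min(),ix.max(),h[114:140:2,u].tolist(), onz(C,u,ix.max(),.08)[:2])
```

```text
20 270 311 [(16, 106, 173), (15, 104, 176), (11, 116, 136), (12, 119, 158), (12, 135, 155), (12, 141, 148), (14, 104, 177), (14, 106, 175)] [[0.3417, 0.3237], [0.3418, 0.3624]]
45 278 298 [(15, 103, 186), (14, 103, 185), (13, 122, 134), (12, 118, 158), (12, 130, 161), (14, 127, 131), (14, 100, 186), (13, 108, 182)] [[0.3632, 0.3311], [0.3633, 0.3504]]
70 278 298 [(14, 102, 183), (14, 105, 180), (13, 118, 140), (13, 121, 162), (13, 140, 162), (15, 117, 131), (14, 100, 189), (13, 101, 186)] [[0.3855, 0.331], [0.3856, 0.3506]]
95 278 298 [(14, 101, 201), (14, 108, 200), (13, 121, 147), (13, 124, 162), (13, 141, 164), (15, 108, 175), (14, 104, 206), (14, 106, 203)] [[0.4088, 0.3308], [0.4088, 0.3509]]
110 278 297 [(14, 106, 186), (14, 106, 187), (13, 119, 141), (12, 120, 172), (12, 147, 163), (15, 103, 189), (14, 101, 189), (15, 101, 186)] [[0.4232, 0.3307], [0.4232, 0.35]]
head 150 258 318 [[0.4603, 0.311], [0.4605, 0.37]]
head 175 258 317 [[0.4848, 0.3104], [0.485, 0.3697]]Traceback (most recent call last):
  File "<stdin>", line 6, in <module>
    return umr_minimum(a, axis, None, out, keepdims, initial, where)
ValueError: zero-size array to reduction operation minimum which has no identity
```

Emit:
{"fn": "step_arm", "kwargs": {
  "commands": [
    {"travel": [0.04,0.003,0],"turn": [0,0,0]},
    {"travel": [0.08,0.0055,0.01],"turn": [0,0,0]},
    {"travel": [0.08,0.0055,0.05],"turn": [0,0,0]},
    {"travel": [0.08,0.0055,0.1],"turn": [0,0,0]},
    {"travel": [0.08,0.0055,0.12],"turn": [0,0,0]}
  ]
}}

```text
time: 18.75
position: [0.4195, 0.3389, 0.1276]
tool_rot: [-0.001, -3.137, 0.006]
ft_force: [-0.4, -0.2, 0.1]
grip_width: 0.599
grip_force: 0.0
```

Emit:
{"fn": "step_arm", "kwargs": {
  "commands": [
    {"travel": [0,0,0],"turn": [0,0,0]},
    {"travel": [0,0,0],"turn": [0,0,0]}
  ]
}}

```text
time: 18.95
position: [0.4224, 0.3409, 0.1325]
tool_rot: [0.002, 3.141, 0.001]
ft_force: [0.6, 0.7, 0.4]
grip_width: 0.598
grip_force: 0.0
```

```bash
python3 feel.py 3; python3 go.py .4215 .3405 .035 90
python3 - <<'E'
from h import *
s=ctrl.get_state();w=ctrl.get_image('wrist');C=cam('wrist',s);g=cv2.cvtColor(w,cv2.COLOR_RGB2HSV)
print(np.round([proj(C,(x,y,.053)) for x,y in((.35,.3305),(.35,.3505))],1))
r=int(proj(C,(.35,.34,.053))[1]); print(r,[tuple(g[r,u].tolist()) for u in range(250,320,3)])
E
```

```text
t 19.05 p [422.9 341.3 133.2] F [0.01 0.19 0.65] Ftool [-0.01  0.2  -0.65] M [ 0.014 -0.03  -0.007] sd [0.5  0.51 0.16] tilt [0.0025 0.0025] grip 0.599 0.0
t 19.05 p [0.4232 0.3416 0.1338] yb 89.9 F [ 0.08 -0.48  0.7 ] q [-0.94  0.17  0.23  1.86 -0.04  1.12  0.88]
travel mm [ 2.  -1.3 98.8] turn [ 0.1  0.1 -0.1]
[[265.7 117.2]
 [295.3 117.2]]
117 [(15, 103, 185), (15, 105, 184), (13, 105, 185), (15, 108, 181), (15, 107, 181), (15, 106, 185), (14, 136, 154), (13, 127, 159), (13, 125, 155), (12, 131, 158), (13, 125, 161), (12, 128, 161), (14, 122, 152), (13, 121, 158), (13, 127, 159), (12, 136, 118), (13, 103, 186), (14, 103, 183), (14, 102, 185), (14, 102, 182), (13, 104, 186), (14, 105, 183), (15, 103, 186), (14, 102, 183)]
```

Emit:
{"fn": "step_arm", "kwargs": {
  "commands": [
    {"travel": [0.001,-0.0005,0.04],"turn": [0,0,0]},
    {"travel": [0.001,-0.0005,0.075],"turn": [0,0,0]},
    {"travel": [0.001,-0.0005,0.095],"turn": [0,0,0]},
    {"travel": [0.001,-0.0005,0.0975],"turn": [0,0,0]},
    {"travel": [0.001,-0.0005,0.0975],"turn": [0,0,0]}
  ]
}}

```text
time: 19.6
position: [0.421, 0.3403, 0.0347]
tool_rot: [-0.0, -3.142, -0.0]
ft_force: [-0.6, 1.7, -0.6]
grip_width: 0.602
grip_force: 0.4
```

Emit:
{"fn": "step_arm", "kwargs": {
  "commands": [
    {"travel": [0,0,0],"turn": [0,0,0]},
    {"travel": [0,0,0],"turn": [0,0,0]},
    {"travel": [0,0,0],"turn": [0,0,0]},
    {"travel": [0,0,0],"turn": [0,0,0]},
    {"travel": [0,0,0],"turn": [0,0,0]}
  ],
  "gripper": 0.0,
  "force": 55
}}

```text
time: 20.1
position: [0.4211, 0.3395, 0.0344]
tool_rot: [-0.001, -3.141, 0.001]
ft_force: [-0.2, -2.9, 2.8]
grip_width: 0.233
grip_force: 29.5
```

Emit:
{"fn": "step_arm", "kwargs": {
  "commands": [
    {"travel": [0,0,0],"turn": [0,0,0]},
    {"travel": [0,0,0],"turn": [0,0,0]}
  ]
}}

```text
time: 20.3
position: [0.4211, 0.3397, 0.0344]
tool_rot: [-0.001, -3.141, 0.001]
ft_force: [-0.7, -1.3, 3.0]
grip_width: 0.227
grip_force: 54.2
```

```bash
python3 feel.py 3
```

```text
t 20.4 p [421.1 339.7  34.4] F [-0.64 -1.78  3.16] Ftool [ 0.64 -1.79 -3.16] M [-0.53   0.172 -0.023] sd [0.06 0.32 0.31] tilt [-0.0001 -0.0006] grip 0.228 54.17911671102047
```

Emit:
{"fn": "step_arm", "kwargs": {
  "commands": [
    {"travel": [0,0,-0.005],"turn": [0,0,0]},
    {"travel": [0,0,-0.03],"turn": [0,0,0]},
    {"travel": [0,0,-0.075],"turn": [0,0,0]},
    {"travel": [0,0,-0.12],"turn": [0,0,0]},
    {"travel": [0,0,-0.16],"turn": [0,0,0]}
  ]
}}

```text
time: 20.9
position: [0.4208, 0.3405, 0.1961]
tool_rot: [-0.0, 3.141, 0.002]
ft_force: [1.5, 0.1, -2.8]
grip_width: 0.225
grip_force: 54.2
```

Emit:
{"fn": "step_arm", "kwargs": {
  "commands": [
    {"travel": [0,0,-0.025],"turn": [0,0,0]},
    {"travel": [0,0,-0.025],"turn": [0,0,0]},
    {"travel": [0,0,-0.025],"turn": [0,0,0]}
  ]
}}

```text
time: 21.2
position: [0.4206, 0.3402, 0.2187]
tool_rot: [0.0, -3.141, -0.0]
ft_force: [-0.0, 0.2, -3.2]
grip_width: 0.228
grip_force: 54.2
```

```bash
python3 feel.py 4; python3 go.py .472 -.025 .22 90
python3 - <<'E'
from h import *
s=ctrl.get_state();w=ctrl.get_image('wrist');a=ctrl.get_image('scene');b=ctrl.get_image('side')
np.savez('m7.npz',w=w,a=a,b=b,p=s['position'],r=s['tool_rot'])
p=np.array(s['position']);z0=p[2]-.035
g=cv2.cvtColor(b,cv2.COLOR_RGB2HSV)
B=cam('side');
for dx in(.017,.077):
  for dz in(0,.08): print('side head corner',dx,dz,np.round(proj(B,(p[0]+dx,p[1]+.03,z0+dz)),1))
print('handle end',[np.round(proj(B,(p[0]-.128,p[1]+.01,z0+dz)),1).tolist() for dz in(.027,.053)])
C=cam('wrist',s);print('wrist handle end',[np.round(proj(C,(p[0]-.128,p[1]+e,z0+.053)),1).tolist() for e in(-.01,.01)])
cv2.imwrite('pics/side7.png',b[:,:,::-1])
E
```

```text
t 21.35 p [420.1 339.7 217.5] F [-0.15 -0.01 -3.36] Ftool [ 0.14 -0.    3.36] M [0.024 0.073 0.011] sd [0.29 0.44 0.26] tilt [-0.0029 -0.0027] grip 0.23 54.160258155316114
t 21.35 p [0.4199 0.3394 0.2169] yb 90.0 F [ 0.09  0.34 -3.06] q [-0.95  0.1   0.23  1.76 -0.02  1.29  0.86]
travel mm [ -52.1 -364.4   -2.2] turn [-0.2 -0.2 -0. ]
side head corner 0.017 0 [311.6 313.9]
side head corner 0.017 0.08 [313.7 277.2]
side head corner 0.077 0 [273.3 308.1]
side head corner 0.077 0.08 [272.2 271.5]
handle end [[412.0, 306.2], [415.4, 294.2]]
wrist handle end [[253.9, -43.6], [312.6, -43.8]]
```

Run:
```python
from h import *
d=np.load('m7.npz');B=cam('side');p=d['p'];z0=p[2]-.035;b=d['b'];h=cv2.cvtColor(b,cv2.COLOR_RGB2HSV).astype(int);g=cv2.GaussianBlur(b.astype(float).mean(2),(3,3),0)
gy=np.gradient(g,axis=0);gx=np.gradient(g,axis=1)
for dx in(-.04,-.06,-.08,-.1,-.12):
    t=proj(B,(p[0]+dx,p[1]+.01,z0+.053));q=proj(B,(p[0]+dx,p[1]+.01,z0+.027));u=int(round(q[0]))
    seg=lambda c:{r:int(g[r,u]) for r in range(int(c)-6,int(c)+8,1)}
    print(dx,u,'top',t[1].round(1),'bot',q[1].round(1));print(list(seg(t[1]).values()),list(seg(q[1]).values()))
for dx in(.025,.045,.07):
    t=proj(B,(p[0]+dx,p[1]+.03,z0+.08));q=proj(B,(p[0]+dx,p[1]+.03,z0));u=int(round(q[0]))
    print('head',dx,u,t[1].round(1),[int(g[r,u]) for r in range(int(t[1])-6,int(t[1])+8)],q[1].round(1),[int(g[r,u]) for r in range(int(q[1])-6,int(q[1])+8)])
```

```text
-0.04 352 top 285.6 bot 297.5
[98, 99, 99, 99, 99, 99, 99, 99, 100, 100, 97, 91, 84, 80] [84, 80, 80, 81, 80, 79, 81, 85, 90, 95, 104, 114, 122, 129]
-0.06 365 top 287.5 bot 299.4
[137, 138, 138, 137, 135, 135, 130, 117, 102, 95, 94, 94, 94, 95] [94, 95, 94, 92, 94, 113, 145, 160, 159, 158, 158, 158, 158, 158]
-0.08 379 top 289.4 bot 301.4
[139, 141, 140, 138, 137, 137, 134, 123, 109, 100, 98, 98, 98, 98] [98, 98, 98, 97, 97, 112, 144, 169, 174, 172, 172, 172, 172, 172]
-0.1 392 top 291.4 bot 303.4
[141, 143, 142, 139, 139, 139, 137, 127, 113, 103, 102, 102, 102, 102] [102, 102, 102, 101, 100, 108, 133, 159, 169, 169, 169, 169, 169, 170]
-0.12 406 top 293.4 bot 305.4
[143, 145, 143, 141, 140, 141, 140, 132, 116, 105, 104, 105, 105, 105] [105, 105, 105, 104, 103, 109, 136, 167, 179, 177, 177, 177, 176, 176]
head 0.025 306 276.4 [96, 97, 98, 98, 99, 99, 100, 100, 100, 99, 98, 98, 100, 107] 313.2 [113, 112, 111, 115, 133, 158, 167, 166, 166, 166, 166, 166, 166, 165]
head 0.045 294 274.5 [208, 204, 196, 186, 175, 158, 132, 110, 103, 102, 102, 102, 101, 97] 311.2 [109, 109, 109, 114, 129, 146, 152, 152, 152, 154, 155, 156, 157, 158]
head 0.07 278 272.1 [214, 215, 215, 216, 213, 197, 162, 128, 117, 118, 119, 119, 119, 119] 308.8 [114, 114, 113, 114, 125, 142, 150, 149, 148, 148, 148, 148, 148, 148]
```

Emit:
{"fn": "step_arm", "kwargs": {
  "commands": [
    {"travel": [-0.006,-0.04,0],"turn": [0,0,0]},
    {"travel": [-0.012,-0.085,0],"turn": [0,0,0]},
    {"travel": [-0.019,-0.13,0],"turn": [0,0,0]},
    {"travel": [-0.025,-0.175,0],"turn": [0,0,0]},
    {"travel": [-0.032,-0.22,0],"turn": [0,0,0]}
  ]
}}

```text
time: 22.0
position: [0.4527, 0.1182, 0.2188]
tool_rot: [-0.0, -3.141, -0.0]
ft_force: [1.4, 0.3, -3.6]
grip_width: 0.228
grip_force: 54.2
```

Emit:
{"fn": "step_arm", "kwargs": {
  "commands": [
    {"travel": [-0.007,-0.045,0],"turn": [0,0,0]},
    {"travel": [-0.013,-0.09,0],"turn": [0,0,0]},
    {"travel": [-0.018,-0.125,0],"turn": [0,0,0]},
    {"travel": [-0.02,-0.142,0],"turn": [0,0,0]},
    {"travel": [-0.02,-0.142,0],"turn": [0,0,0]}
  ]
}}

```text
time: 22.5
position: [0.4728, -0.0253, 0.219]
tool_rot: [-0.01, -3.141, 0.001]
ft_force: [-0.2, 0.3, -3.0]
grip_width: 0.223
grip_force: 54.2
```

Emit:
{"fn": "step_arm", "kwargs": {
  "commands": [
    {"travel": [0,0,0],"turn": [0,0,0]},
    {"travel": [0,0,0],"turn": [0,0,0]}
  ]
}}

```text
time: 22.7
position: [0.4727, -0.0203, 0.219]
tool_rot: [0.003, -3.141, -0.001]
ft_force: [0.3, 0.9, -2.7]
grip_width: 0.226
grip_force: 54.2
```

```bash
python3 feel.py 4; python3 go.py .472 -.0245 .18 90
```

```text
t 22.85 p [472.8 -20.4 219. ] F [ 0.29  0.01 -2.47] Ftool [-0.29  0.    2.47] M [ 0.04   0.099 -0.003] sd [0.2  0.52 0.32] tilt [-0.0002  0.    ] grip 0.222 54.16022602468729
t 22.85 p [ 0.4728 -0.0206  0.2191] yb 90.1 F [ 0.55 -0.39 -2.78] q [-0.62 -0.08  0.58  1.91  0.04  1.29  1.52]
travel mm [ 0.8 -3.9 39.1] turn [ 0.  -0.   0.1]
```

Emit:
{"fn": "step_arm", "kwargs": {
  "commands": [
    {"travel": [0.0005,-0.004,0.01],"turn": [0,0,0]},
    {"travel": [0.0005,-0.004,0.03],"turn": [0,0,0]},
    {"travel": [0.0005,-0.004,0.041],"turn": [0,0,0]},
    {"travel": [0.0005,-0.004,0.043],"turn": [0,0,0]},
    {"travel": [0.0005,-0.004,0.043],"turn": [0,0,0]}
  ]
}}

```text
time: 23.35
position: [0.4722, -0.0259, 0.1759]
tool_rot: [-0.0, -3.141, 0.0]
ft_force: [-0.9, -0.5, -2.7]
grip_width: 0.222
grip_force: 54.2
```

```bash
python3 feel.py 3
python3 - <<'E'
from h import *
b=ctrl.get_image('side');a=ctrl.get_image('scene');s=ctrl.get_state();p=np.array(s['position'])
np.savez('m8.npz',a=a,b=b,p=p);save('side8',b);B=cam('side');g=b.astype(float).mean(2)
# head lower face near edge and foot top
q=[proj(B,(p[0]+dx,p[1]+.03,p[2]-.0345)) for dx in(.017,.047,.077)];print(np.round(q,1),'leg axis',[proj(B,(.519,-.0245,z)).round(1).tolist() for z in(.06,.1,.131)])
for r in range(180,215,3): print(r,g[r,270:330:3].astype(int).tolist())
E
```

```text
t 23.45 p [472.6 -25.9 176.4] F [-0.15 -0.34 -2.38] Ftool [ 0.16 -0.34  2.38] M [ 0.028  0.067 -0.001] sd [0.57 0.19 0.45] tilt [0.0011 0.0001] grip 0.224 54.16027067229152
[[308.9 197.6]
 [296.3 196.3]
 [283.9 195. ]] leg axis [[298.0, 216.7], [298.3, 204.0], [298.5, 193.7]]
180 [120, 112, 113, 132, 169, 96, 102, 104, 94, 91, 92, 94, 95, 94, 61, 22, 24, 21, 63, 63]
183 [166, 176, 162, 161, 170, 101, 100, 105, 93, 90, 92, 91, 95, 92, 98, 21, 23, 20, 59, 56]
186 [172, 159, 156, 163, 171, 100, 100, 104, 95, 90, 92, 92, 96, 90, 119, 17, 21, 24, 147, 141]
189 [162, 156, 159, 166, 167, 100, 99, 103, 99, 89, 90, 91, 95, 89, 151, 152, 153, 123, 143, 139]
192 [160, 156, 163, 169, 164, 98, 97, 102, 98, 90, 90, 89, 94, 91, 149, 149, 147, 142, 142, 142]
195 [158, 160, 165, 169, 161, 174, 169, 161, 142, 137, 106, 94, 90, 137, 149, 147, 149, 141, 141, 145]
198 [158, 161, 169, 166, 162, 173, 168, 176, 171, 203, 206, 194, 152, 144, 147, 145, 152, 141, 140, 150]
201 [158, 162, 169, 163, 168, 170, 171, 171, 92, 105, 112, 100, 147, 145, 146, 143, 154, 144, 136, 154]
204 [160, 167, 168, 162, 173, 168, 174, 153, 97, 104, 104, 98, 146, 147, 147, 143, 153, 143, 137, 155]
207 [137, 128, 129, 128, 124, 132, 144, 119, 99, 103, 101, 99, 144, 147, 149, 145, 154, 148, 139, 157]
210 [127, 133, 126, 127, 133, 135, 130, 129, 96, 102, 99, 99, 144, 146, 146, 146, 154, 142, 142, 155]
213 [126, 126, 131, 134, 137, 129, 128, 126, 96, 102, 99, 97, 129, 123, 144, 150, 155, 149, 146, 154]
```

Emit:
{"fn": "step_arm", "kwargs": {
  "commands": [
    {"travel": [0,0.001,0.004],"turn": [0,0,0]},
    {"travel": [0,0.001,0.008],"turn": [0,0,0]},
    {"travel": [0,0.001,0.008],"turn": [0,0,0]}
  ]
}}

```text
time: 23.85
position: [0.4719, -0.0248, 0.1676]
tool_rot: [-0.0, -3.14, 0.0]
ft_force: [0.4, 0.1, -2.4]
grip_width: 0.226
grip_force: 54.2
```

```bash
python3 feel.py 2
```

```text
t 23.9 p [472.  -24.9 167.7] F [ 0.42 -0.13 -2.14] Ftool [-0.42 -0.13  2.14] M [0.029 0.111 0.026] sd [0.02 0.26 0.3 ] tilt [-0.0008 -0.0002] grip 0.227 54.16018333286047
```

Emit:
{"fn": "step_arm", "kwargs": {
  "commands": [
    {"travel": [0,0,0.0015],"turn": [0,0,0]},
    {"travel": [0,0,0.0015],"turn": [0,0,0]}
  ]
}}

```text
time: 24.1
position: [0.4723, -0.0249, 0.1666]
tool_rot: [-0.001, -3.141, 0.0]
ft_force: [-0.1, 0.6, -3.2]
grip_width: 0.222
grip_force: 54.2
```

```bash
python3 feel.py 3
```

```text
t 24.2 p [472.4 -24.9 166.7] F [-0.11  0.58 -2.83] Ftool [0.11 0.58 2.83] M [0.025 0.105 0.003] sd [0.04 0.25 0.46] tilt [0. 0.] grip 0.224 54.16023474186659
```

Emit:
{"fn": "step_arm", "kwargs": {
  "commands": [
    {"travel": [0,0,-0.008],"turn": [0,0,0]},
    {"travel": [0,0,-0.008],"turn": [0,0,0]},
    {"travel": [0,0,0.002],"turn": [0,0,0]},
    {"travel": [0,0,0.002],"turn": [0,0,0]}
  ]
}}

```text
time: 24.6
position: [0.4722, -0.0249, 0.1639]
tool_rot: [-0.001, -3.141, 0.0]
ft_force: [0.5, -0.8, -0.3]
grip_width: 0.226
grip_force: 54.2
```

```bash
python3 feel.py 2
```

```text
t 24.65 p [472.2 -24.9 164.1] F [ 0.7  -0.38 -0.8 ] Ftool [-0.7  -0.38  0.8 ] M [ 0.047 -0.041  0.023] sd [0.22 0.42 0.47] tilt [-0.0004 -0.0001] grip 0.226 54.15985196828842
```

Emit:
{"fn": "step_arm", "kwargs": {
  "commands": [
    {"travel": [0,0,-0.008],"turn": [0,0,0]},
    {"travel": [0,0,-0.008],"turn": [0,0,0]},
    {"travel": [0,0,0.001],"turn": [0,0,0]},
    {"travel": [0,0,0.001],"turn": [0,0,0]}
  ]
}}

```text
time: 25.05
position: [0.4723, -0.0248, 0.163]
tool_rot: [-0.001, -3.141, 0.0]
ft_force: [0.9, -0.6, -1.0]
grip_width: 0.225
grip_force: 54.2
```

```bash
python3 feel.py 2
```

```text
t 25.1 p [472.3 -24.9 163.1] F [ 0.71 -0.3  -1.91] Ftool [-0.71 -0.3   1.91] M [ 0.067 -0.062 -0.001] sd [0.18 0.26 0.92] tilt [-0.0004 -0.0001] grip 0.226 54.15963666513562
```

Emit:
{"fn": "step_arm", "kwargs": {
  "commands": [
    {"travel": [0,0,-0.008],"turn": [0,0,0]},
    {"travel": [0,0,-0.008],"turn": [0,0,0]},
    {"travel": [0,0,0.001],"turn": [0,0,0]},
    {"travel": [0,0,0.001],"turn": [0,0,0]}
  ]
}}

```text
time: 25.5
position: [0.4723, -0.0248, 0.162]
tool_rot: [-0.0, -3.141, 0.0]
ft_force: [0.9, 1.0, -1.3]
grip_width: 0.226
grip_force: 54.2
```

```bash
python3 feel.py 3
```

```text
t 25.6 p [472.2 -24.9 162.2] F [ 0.4   0.61 -1.89] Ftool [-0.4   0.61  1.89] M [ 0.029 -0.018 -0.012] sd [0.69 0.5  0.4 ] tilt [-0.0008 -0.0001] grip 0.226 54.15979748591781
```

Emit:
{"fn": "step_arm", "kwargs": {
  "commands": [
    {"travel": [0,0,-0.008],"turn": [0,0,0]},
    {"travel": [0,0,-0.008],"turn": [0,0,0]},
    {"travel": [0,0,0.001],"turn": [0,0,0]},
    {"travel": [0,0,0.001],"turn": [0,0,0]}
  ]
}}

```text
time: 26.0
position: [0.4724, -0.0248, 0.1611]
tool_rot: [0.001, 3.142, 0.0]
ft_force: [0.5, 1.2, -0.8]
grip_width: 0.226
grip_force: 54.2
```

```bash
python3 feel.py 3
```

```text
t 26.1 p [472.3 -24.9 161.3] F [ 0.3   0.4  -1.17] Ftool [-0.3   0.4   1.17] M [ 0.039 -0.043  0.003] sd [0.25 0.61 0.26] tilt [-0.0005 -0.0001] grip 0.222 54.159608501940966
```

Emit:
{"fn": "step_arm", "kwargs": {
  "commands": [
    {"travel": [0,0,-0.008],"turn": [0,0,0]},
    {"travel": [0,0,-0.008],"turn": [0,0,0]},
    {"travel": [0,0,0.001],"turn": [0,0,0]},
    {"travel": [0,0,0.001],"turn": [0,0,0]}
  ]
}}

```text
time: 26.5
position: [0.4725, -0.0248, 0.1602]
tool_rot: [0.0, 3.141, 0.0]
ft_force: [0.3, -0.3, -0.3]
grip_width: 0.225
grip_force: 54.2
```

```bash
python3 feel.py 3
```

```text
t 26.6 p [472.4 -24.8 160.4] F [ 0.39 -0.09 -0.57] Ftool [-0.39 -0.09  0.57] M [ 0.064 -0.115  0.034] sd [0.16 0.18 0.24] tilt [-0.0002 -0.    ] grip 0.226 54.15962627157569
```

Emit:
{"fn": "step_arm", "kwargs": {
  "commands": [
    {"travel": [0,0,-0.008],"turn": [0,0,0]},
    {"travel": [0,0,-0.008],"turn": [0,0,0]},
    {"travel": [0,0,0.0005],"turn": [0,0,0]},
    {"travel": [0,0,0.0005],"turn": [0,0,0]}
  ]
}}

```text
time: 27.0
position: [0.4726, -0.0248, 0.1598]
tool_rot: [0.0, 3.141, 0.0]
ft_force: [-0.5, -0.6, 0.2]
grip_width: 0.226
grip_force: 54.2
```

```bash
python3 feel.py 3
```

```text
t 27.1 p [472.5 -24.8 160. ] F [-0.14 -0.32 -0.84] Ftool [ 0.14 -0.32  0.84] M [ 0.092 -0.1    0.037] sd [0.31 0.2  0.84] tilt [0. 0.] grip 0.228 54.15875684469938
```

Emit:
{"fn": "step_arm", "kwargs": {
  "commands": [
    {"travel": [0,0,-0.008],"turn": [0,0,0]},
    {"travel": [0,0,-0.008],"turn": [0,0,0]},
    {"travel": [0,0,0.0008],"turn": [0,0,0]},
    {"travel": [0,0,0.0008],"turn": [0,0,0]}
  ]
}}

```text
time: 27.5
position: [0.4728, -0.0247, 0.1594]
tool_rot: [0.001, 3.141, 0.001]
ft_force: [0.5, 0.7, 1.1]
grip_width: 0.226
grip_force: 54.8
```

```bash
python3 feel.py 3
```

```text
t 27.6 p [472.8 -24.7 159.5] F [0.78 0.57 0.33] Ftool [-0.78  0.57 -0.33] M [ 0.148 -0.156  0.026] sd [0.25 0.28 0.75] tilt [0.0007 0.0003] grip 0.224 54.80031117796898
```

Emit:
{"fn": "step_arm", "kwargs": {
  "commands": [
    {"travel": [0,0,-0.008],"turn": [0,0,0]},
    {"travel": [0,0,-0.008],"turn": [0,0,0]},
    {"travel": [0,0,0.0008],"turn": [0,0,0]},
    {"travel": [0,0,0.0008],"turn": [0,0,0]}
  ]
}}

```text
time: 28.0
position: [0.4733, -0.0249, 0.1587]
tool_rot: [0.001, 3.139, 0.0]
ft_force: [1.3, -0.1, 1.8]
grip_width: 0.225
grip_force: 55.0
```

```bash
python3 feel.py 3
```

```text
t 28.1 p [473.1 -24.9 158.8] F [0.56 0.14 1.19] Ftool [-0.56  0.14 -1.19] M [ 0.037 -0.286  0.004] sd [0.55 0.35 0.43] tilt [0.0009 0.0001] grip 0.227 54.97396940365434
```

```bash
cat > chk.py <<'E'
from h import *
r=np.load('side5.npy');b=ctrl.get_image('side');s=ctrl.get_state();p=np.array(s['position']);np.save('sidelast.npy',b)
f=lambda im:im.astype(np.float32).mean(2)
def shift(x0,x1,y0,y1):
    # vertical subpixel displacement by matching upsampled patch
    k=10;P=cv2.resize(f(r)[y0:y1,x0:x1],None,fx=k,fy=k,interpolation=cv2.INTER_CUBIC)
    Q=cv2.resize(f(b)[y0-4:y1+4,x0-4:x1+4],None,fx=k,fy=k,interpolation=cv2.INTER_CUBIC)
    m=cv2.matchTemplate(Q,P,cv2.TM_CCOEFF_NORMED);_,v,_,l=cv2.minMaxLoc(m);return (l[0]-40)/k,(l[1]-40)/k,round(v,3)
print('collar loose',shift(288,309,212,224),'fitted B',shift(236,258,225,239),'fitted A',shift(280,302,249,263))
B=cam('side');print('px per 5mm',proj(B,(.519,-.0245,.055))-proj(B,(.519,-.0245,.05)))
g=f(b);z0=p[2]-.0345
for dx in(-.06,-.09,-.12,.03,.047,.065):
    hd=dx>0; q=proj(B,(p[0]+dx,p[1]+(.03 if hd else .01),z0+(0 if hd else .027)));u=int(round(q[0]));c=int(q[1]);print(dx,u,'pred bottom',q[1].round(1),c-7,[int(x) for x in g[c-7:c+6,u]])
E
python3 chk.py
```

```text
collar loose (-0.1, 1.5, 0.975) fitted B (0.0, 0.0, 1.0) fitted A (0.0, 0.0, 0.999)
px per 5mm [ 0.03389117 -1.54359951]
-0.06 343 pred bottom 193.4 186 [66, 60, 61, 61, 62, 58, 58, 55, 53, 53, 52, 52, 53]
-0.09 356 pred bottom 194.7 187 [92, 59, 61, 61, 61, 60, 55, 65, 132, 181, 178, 178, 176]
-0.12 369 pred bottom 196.1 189 [73, 61, 64, 62, 63, 61, 57, 69, 137, 155, 154, 152, 153]
0.03 303 pred bottom 203.6 196 [90, 90, 89, 89, 90, 86, 86, 103, 102, 99, 99, 100, 100]
0.047 296 pred bottom 202.8 195 [90, 91, 93, 93, 96, 96, 97, 109, 103, 101, 101, 101, 101]
0.065 289 pred bottom 202.0 195 [99, 100, 98, 99, 96, 106, 178, 179, 175, 176, 175, 174, 158]
```

The collar has dropped about 5 mm, and the mallet has slipped about 1.5° in the grip. I'll re-level it, grip harder, shorten the lever a little and keep tapping.

Emit:
{"fn": "step_arm", "kwargs": {
  "commands": [
    {"travel": [0,0,-0.008],"turn": [0,0,0]},
    {"travel": [-0.005,0,-0.008],"turn": [0,1.6,0]},
    {"travel": [-0.005,0,-0.008],"turn": [0,1.6,0]},
    {"travel": [-0.005,0,0.0],"turn": [0,1.6,0]},
    {"travel": [-0.005,0,0.0],"turn": [0,1.6,0]}
  ],
  "force": 60
}}

```text
time: 28.65
position: [0.4779, -0.025, 0.1589]
tool_rot: [-0.001, -3.116, -0.0]
ft_force: [1.4, -1.0, 2.9]
grip_width: 0.222
grip_force: 60.0
```

```bash
python3 feel.py 3; python3 chk.py
```

```text
t 28.75 p [477.9 -25.  158.9] F [ 1.49 -0.78  1.9 ] Ftool [-1.45 -0.78 -1.94] M [-0.018 -0.34  -0.031] sd [0.27 0.35 0.69] tilt [-0.026   0.0003] grip 0.223 59.99594908207655
collar loose (-0.1, 1.5, 0.977) fitted B (0.0, 0.0, 1.0) fitted A (0.0, 0.0, 0.999)
px per 5mm [ 0.03389117 -1.54359951]
-0.06 341 pred bottom 193.1 186 [58, 59, 61, 60, 61, 57, 56, 57, 50, 50, 49, 49, 48]
-0.09 353 pred bottom 194.4 187 [66, 59, 61, 62, 61, 58, 58, 96, 173, 171, 168, 167, 167]
-0.12 367 pred bottom 195.8 188 [96, 59, 60, 64, 63, 62, 57, 59, 97, 160, 159, 157, 157]
0.03 301 pred bottom 203.3 196 [91, 90, 89, 89, 89, 89, 94, 108, 106, 104, 103, 103, 100]
0.047 294 pred bottom 202.5 195 [89, 92, 93, 94, 96, 96, 90, 97, 97, 97, 98, 98, 99]
0.065 287 pred bottom 201.7 194 [101, 100, 99, 99, 99, 97, 117, 172, 172, 171, 172, 175, 174]
```

Emit:
{"fn": "step_arm", "kwargs": {
  "commands": [
    {"travel": [0,0,-0.008],"turn": [0,0,0]},
    {"travel": [0,0,-0.008],"turn": [0,0,0]},
    {"travel": [0,0,0.0015],"turn": [0,0,0]},
    {"travel": [0,0,0.0015],"turn": [0,0,0]}
  ]
}}

```text
time: 29.2
position: [0.4779, -0.0248, 0.1572]
tool_rot: [-0.0, -3.115, -0.001]
ft_force: [0.5, 0.2, 3.6]
grip_width: 0.222
grip_force: 60.0
```

```bash
python3 feel.py 3
```

```text
t 29.3 p [477.9 -24.8 157.3] F [0.67 0.1  3.18] Ftool [-0.58  0.1  -3.2 ] M [ 0.094 -0.126 -0.014] sd [0.14 0.26 0.64] tilt [-0.0266  0.0003] grip 0.225 59.9990058504045
```

Emit:
{"fn": "step_arm", "kwargs": {
  "commands": [
    {"travel": [0,0,-0.008],"turn": [0,0,0]},
    {"travel": [0,0,-0.008],"turn": [0,0,0]},
    {"travel": [0,0,0.0015],"turn": [0,0,0]},
    {"travel": [0,0,0.0015],"turn": [0,0,0]}
  ]
}}

```text
time: 29.7
position: [0.4775, -0.0249, 0.1556]
tool_rot: [-0.001, -3.114, -0.001]
ft_force: [-1.9, -0.2, 5.1]
grip_width: 0.226
grip_force: 60.0
```

```bash
python3 feel.py 3; python3 chk.py
```

```text
t 29.8 p [477.5 -24.8 155.7] F [-1.47  0.19  4.16] Ftool [ 1.58  0.19 -4.12] M [ 0.052  0.148 -0.008] sd [0.48 0.37 0.8 ] tilt [-0.0274  0.0003] grip 0.224 59.99929066747427
collar loose (-0.1, 1.5, 0.978) fitted B (0.0, 0.0, 1.0) fitted A (0.0, 0.0, 0.999)
px per 5mm [ 0.03389117 -1.54359951]
-0.06 341 pred bottom 194.3 187 [117, 71, 60, 61, 61, 60, 60, 56, 55, 52, 49, 48, 49]
-0.09 353 pred bottom 195.6 188 [125, 122, 80, 60, 62, 64, 61, 60, 54, 72, 151, 173, 169]
-0.12 367 pred bottom 196.9 189 [130, 127, 125, 108, 62, 60, 63, 63, 60, 57, 57, 92, 160]
0.03 301 pred bottom 204.4 197 [91, 91, 91, 89, 88, 92, 109, 103, 104, 103, 102, 101, 98]
0.047 294 pred bottom 203.6 196 [92, 93, 93, 94, 94, 91, 98, 97, 97, 96, 99, 99, 98]
0.065 287 pred bottom 202.9 195 [100, 100, 99, 98, 104, 149, 172, 171, 171, 171, 174, 174, 143]
```

The collar no longer moves and the extra travel goes into the mallet turning in the grip. I'll lift, re-level, and use short quick taps that don't press through.

Emit:
{"fn": "step_arm", "kwargs": {
  "commands": [
    {"travel": [0,0,-0.01],"turn": [0,0,0]},
    {"travel": [0,0,-0.02],"turn": [0,5.3,0]},
    {"travel": [0,0,-0.02],"turn": [0,5.3,0]},
    {"travel": [0,0,-0.02],"turn": [0,5.3,0]}
  ]
}}

```text
time: 30.25
position: [0.4778, -0.0251, 0.1749]
tool_rot: [-0.001, -3.021, 0.002]
ft_force: [-0.5, 0.4, -3.1]
grip_width: 0.225
grip_force: 60.0
```

```bash
python3 feel.py 3; python3 chk.py
python3 - <<'E'
from h import *
b=np.load('sidelast.npy');B=cam('side');s=ctrl.get_state();p=np.array(s['position']);R=Rn.from_rotvec(s['tool_rot']).as_matrix();print(p,R[:,0],R[:,2])
g=b.astype(float).mean(2)
# handle lower edge subpixel rows along columns, converted to z at plane y=p1+.01
for u in range(346,372,4):
    q=proj(B,(p[0]-.1,p[1]+.01,p[2]-.0075));c=int(q[1]);col=g[c-10:c+12,u];i=np.argmax(np.diff(col));
    d=np.diff(col)[max(i-1,0):i+2];r=c-10+i+.5+(np.arange(-1,2)*d).sum()/d.sum()
    o,dd=ray(B,u,r);X=o+dd*(p[1]+.01-o[1])/dd[1];print(u,round(r,2),np.round((X-p)*1e3,1))
for u in range(280,296,4):
    q=proj(B,(p[0]+.05,p[1]+.03,p[2]-.0345));c=int(q[1]);col=g[c-8:c+8,u];i=np.argmax(np.abs(np.diff(col)));r=c-8+i+.5
    o,dd=ray(B,u,r);X=o+dd*(p[1]+.03-o[1])/dd[1];print('head',u,r,np.round((X-p)*1e3,1))
E
```

```text
t 30.35 p [477.4 -25.1 174.9] F [-0.24  0.05 -2.9 ] Ftool [-0.11  0.05  2.91] M [-0.013 -0.111  0.004] sd [0.25 0.3  0.17] tilt [-1.206e-01 -1.000e-04] grip 0.221 59.99888364225626
collar loose (-0.1, 1.5, 0.977) fitted B (0.0, 0.0, 1.0) fitted A (0.0, 0.0, 0.999)
px per 5mm [ 0.03389117 -1.54359951]
-0.06 341 pred bottom 187.4 180 [60, 61, 60, 61, 58, 57, 58, 83, 98, 102, 83, 50, 53]
-0.09 355 pred bottom 188.7 181 [61, 62, 62, 61, 59, 53, 73, 156, 177, 175, 175, 175, 176]
-0.12 368 pred bottom 190.0 182 [61, 63, 61, 63, 62, 59, 64, 101, 130, 150, 151, 149, 150]
0.03 302 pred bottom 197.7 190 [92, 90, 89, 90, 88, 85, 105, 191, 212, 206, 202, 150, 112]
0.047 295 pred bottom 197.0 189 [89, 91, 92, 92, 93, 94, 94, 126, 198, 202, 200, 188, 123]
0.065 287 pred bottom 196.2 189 [100, 100, 100, 98, 98, 96, 118, 172, 169, 168, 168, 167, 168]
[ 0.47701565 -0.0249923   0.17508905] [-9.92721201e-01  5.43175479e-04  1.20433892e-01] [-1.20433751e-01  2.85191680e-04 -9.92721326e-01]
346 188.22 [-70.5  10.   -8.6]
350 192.1 [-80.6  10.  -18.2]
354 187.25 [-88.4  10.   -3.7]
358 187.83 [-97.6  10.   -4.2]
362 196.03 [-109.    10.   -25.8]
366 195.62 [-118.    10.   -23.5]
370 189.02 [-124.8   10.    -4.3]
head 280 196.5 [ 82.2  30.  -37.5]
head 284 195.5 [ 72.4  30.  -33.4]
head 288 195.5 [ 62.8  30.  -32.2]
head 292 195.5 [ 53.1  30.  -31. ]
```

Emit:
{"fn": "step_arm", "kwargs": {
  "commands": [
    {"travel": [0,0,-0.005],"turn": [0,-1.5,0]},
    {"travel": [0,0,-0.005],"turn": [0,-1.5,0]},
    {"travel": [0.0018,0,0.015],"turn": [0,-1.5,0]},
    {"travel": [0.0018,0,0.015],"turn": [0,-1.5,0]}
  ]
}}

```text
time: 30.8
position: [0.4722, -0.0247, 0.1595]
tool_rot: [-0.0, -3.044, -0.001]
ft_force: [-0.9, -1.2, -3.4]
grip_width: 0.223
grip_force: 60.0
```

```bash
python3 feel.py 2; python3 chk.py|head -1
```

```text
t 30.85 p [472.7 -24.8 160. ] F [-0.39 -0.89 -2.84] Ftool [ 0.12 -0.89  2.86] M [ 0.002 -0.053 -0.019] sd [0.54 0.31 0.52] tilt [-0.0959  0.0003] grip 0.223 59.99882832169533
collar loose (-0.1, 1.5, 0.976) fitted B (0.0, 0.0, 1.0) fitted A (0.0, 0.0, 0.999)
```

Emit:
{"fn": "step_arm", "kwargs": {
  "commands": [
    {"travel": [0,0,-0.015],"turn": [0,0,0]},
    {"travel": [-0.004,0,-0.015],"turn": [0,0,0]},
    {"travel": [-0.004,0,0.001],"turn": [0,0,0]},
    {"travel": [-0.004,0,0.001],"turn": [0,0,0]}
  ]
}}

```text
time: 31.3
position: [0.4781, -0.0248, 0.1589]
tool_rot: [-0.0, -3.047, 0.0]
ft_force: [-0.3, 0.2, -1.4]
grip_width: 0.224
grip_force: 60.0
```

```bash
python3 feel.py 2; python3 chk.py|head -1
```

```text
t 31.35 p [478.2 -24.8 159.2] F [-0.46  0.14 -1.68] Ftool [0.3  0.14 1.72] M [ 0.036 -0.08   0.041] sd [0.13 0.03 0.32] tilt [-0.0946 -0.0002] grip 0.224 59.998920522630215
collar loose (-0.1, 1.5, 0.975) fitted B (0.0, 0.0, 1.0) fitted A (0.0, 0.0, 0.999)
```

Emit:
{"fn": "step_arm", "kwargs": {
  "commands": [
    {"travel": [0,0,-0.015],"turn": [0,0,0]},
    {"travel": [0,0,-0.015],"turn": [0,0,0]},
    {"travel": [0,0,0.001],"turn": [0,0,0]},
    {"travel": [0,0,0.001],"turn": [0,0,0]}
  ]
}}

```text
time: 31.8
position: [0.4787, -0.0249, 0.1586]
tool_rot: [-0.0, -3.049, -0.0]
ft_force: [1.4, -0.0, -0.5]
grip_width: 0.226
grip_force: 60.0
```

```bash
python3 feel.py 2; python3 chk.py
```

```text
t 31.85 p [478.6 -24.9 158.7] F [ 0.72 -0.04 -1.75] Ftool [-0.88 -0.04  1.67] M [ 0.032 -0.17   0.002] sd [0.69 0.01 1.24] tilt [-0.0934  0.0001] grip 0.223 59.9989427626133
collar loose (-0.1, 1.5, 0.975) fitted B (0.0, 0.0, 1.0) fitted A (0.0, 0.0, 0.999)
px per 5mm [ 0.03389117 -1.54359951]
-0.06 340 pred bottom 193.2 186 [62, 62, 60, 61, 61, 56, 61, 98, 88, 88, 86, 75, 74]
-0.09 353 pred bottom 194.5 187 [62, 62, 64, 61, 62, 57, 58, 97, 173, 171, 168, 168, 169]
-0.12 366 pred bottom 195.8 188 [82, 61, 63, 63, 63, 60, 57, 63, 114, 161, 161, 158, 159]
0.03 301 pred bottom 203.3 196 [91, 91, 90, 90, 90, 88, 95, 110, 104, 103, 102, 102, 101]
0.047 294 pred bottom 202.5 195 [89, 93, 92, 93, 97, 95, 91, 95, 94, 96, 97, 98, 99]
0.065 287 pred bottom 201.7 194 [100, 100, 100, 100, 99, 98, 117, 172, 172, 170, 173, 175, 174]
```

Emit:
{"fn": "step_arm", "kwargs": {
  "commands": [
    {"travel": [0,0,-0.012],"turn": [0,0,0]},
    {"travel": [0.001,0,-0.022],"turn": [0,0.3,0]},
    {"travel": [0.001,0,-0.022],"turn": [0,0.3,0]},
    {"travel": [0,0,0.0],"turn": [0,0.3,0]},
    {"travel": [0,0,-0.012],"turn": [0,0.3,0]}
  ]
}}

```text
time: 32.4
position: [0.4764, -0.0248, 0.1681]
tool_rot: [-0.001, -3.035, 0.001]
ft_force: [-0.9, -0.6, -2.6]
grip_width: 0.223
grip_force: 60.0
```

Emit:
{"fn": "step_arm", "kwargs": {
  "commands": [
    {"travel": [0,0,-0.01],"turn": [0,0,0]},
    {"travel": [0,0,-0.01],"turn": [0,0,0]},
    {"travel": [0,0,0.012],"turn": [0,0,0]},
    {"travel": [0,0,0],"turn": [0,0,0]}
  ]
}}

```text
time: 32.8
position: [0.4766, -0.0248, 0.1687]
tool_rot: [-0.001, -3.036, 0.001]
ft_force: [-1.4, 0.2, -2.4]
grip_width: 0.228
grip_force: 60.0
```

Emit:
{"fn": "step_arm", "kwargs": {
  "commands": [
    {"travel": [0,0,-0.01],"turn": [0,0,0]},
    {"travel": [0,0,-0.01],"turn": [0,0,0]},
    {"travel": [0,0,0.012],"turn": [0,0,0]},
    {"travel": [0,0,0.012],"turn": [0,0,0]}
  ]
}}

```text
time: 33.2
position: [0.4784, -0.0248, 0.1589]
tool_rot: [-0.0, -3.043, -0.0]
ft_force: [-0.1, -0.1, -2.8]
grip_width: 0.222
grip_force: 60.0
```

```bash
python3 feel.py 2; python3 chk.py
python3 - <<'E'
from h import *
a=ctrl.get_image('scene');np.save('scenelast.npy',a);b=np.load('sidelast.npy')
# relative collar location vs fitted legs, by scaled template of fitted-leg collar
def pos(img,C,F,name):
    g=img.astype(np.float32).mean(2);out={}
    k=8
    p0=proj(C,F['L']);
    for n in('A','B'):
        pf=proj(C,F[n]);dep=lambda X:(C[1]@np.array(X)+C[2])[2]
        sc=dep(F[n])/dep(F['L'])
        W,H=13,9
        M=np.float32([[k*1/sc*sc,0,0],[0,k,0]])
        T=cv2.getRectSubPix(cv2.resize(g,None,fx=k*sc,fy=k*sc,interpolation=cv2.INTER_CUBIC),(2*W*k,2*H*k),tuple((pf+.5)*k*sc-.5))
        Q=cv2.getRectSubPix(cv2.resize(g,None,fx=k,fy=k,interpolation=cv2.INTER_CUBIC),(2*(W+5)*k,2*(H+5)*k),tuple((p0+.5)*k-.5))
        m=cv2.matchTemplate(Q,T,cv2.TM_CCOEFF_NORMED);_,v,_,l=cv2.minMaxLoc(m)
        print(name,n,'scale',round(sc,3),'offset px',(l[0]/k-5,l[1]/k-5),round(v,3))
        out[n]=p0+[l[0]/k-5,l[1]/k-5]
    return out
s=np.array([.5187,-.0247]);
# fitted positions from side/scene foot estimates, refined with triangle about centre
c0=np.mean([[.516,.113],[.632,.048],s],0);d=s-c0;d=d/np.linalg.norm(d)*.078;c=s-d
rot=lambda t:np.array([[np.cos(t),-np.sin(t)],[np.sin(t),np.cos(t)]])
cand=[c+rot(t)@d for t in(2*np.pi/3,-2*np.pi/3)];cand.sort(key=lambda q:q[0]);print('fitted model',cand)
F={'L':[*s,.056],'A':[*cand[0],.056],'B':[*cand[1],.056]}
A=cam('scene');B=cam('side')
pa=pos(a,A,F,'scene');pb=pos(b,B,F,'side')
for n in'AB':
    o1,d1=ray(A,*pa[n]);o2,d2=ray(B,*pb[n]);t=np.linalg.lstsq(np.c_[d1,-d2],o2-o1,rcond=None)[0];print(n,'loose rel',np.round(((o1+t[0]*d1+o2+t[1]*d2)/2-F['L'])*1e3,1),np.linalg.norm(o1+t[0]*d1-o2-t[1]*d2)*1e3)
E
```

```text
t 33.25 p [478.4 -24.8 159.1] F [-0.36  0.42 -2.72] Ftool [0.09 0.42 2.74] M [ 0.081 -0.084 -0.019] sd [0.29 0.5  0.05] tilt [-0.0987  0.0002] grip 0.225 59.99885603785515
collar loose (-0.1, 1.5, 0.975) fitted B (0.0, 0.0, 1.0) fitted A (0.0, 0.0, 0.999)
px per 5mm [ 0.03389117 -1.54359951]
-0.06 340 pred bottom 192.9 185 [65, 60, 61, 60, 63, 58, 55, 65, 96, 88, 86, 87, 74]
-0.09 353 pred bottom 194.2 187 [60, 62, 62, 62, 61, 54, 71, 144, 171, 170, 168, 168, 169]
-0.12 366 pred bottom 195.6 188 [65, 60, 63, 63, 63, 60, 56, 67, 132, 162, 159, 160, 159]
0.03 301 pred bottom 203.1 196 [91, 91, 90, 90, 88, 90, 103, 109, 104, 102, 104, 103, 100]
0.047 294 pred bottom 202.3 195 [91, 93, 93, 94, 96, 95, 89, 97, 95, 97, 97, 98, 99]
0.065 287 pred bottom 201.5 194 [100, 99, 99, 98, 98, 97, 118, 172, 172, 170, 171, 175, 174]
fitted model [array([0.51334735, 0.11029389]), array([0.63293181, 0.04743247])]
scene A scale 1.031 offset px (-0.875, -0.625) 0.843
scene B scale 0.962 offset px (0.375, -1.0) 0.526
side A scale 0.891 offset px (1.0, -0.25) 0.966
side B scale 0.961 offset px (0.5, 0.5) 0.956
A loose rel [-2.4 -1.3  0.2] 0.06969493475821426
B loose rel [-1.8  2.   0.3] 0.5216622814763938
```

Emit:
{"fn": "step_arm", "kwargs": {
  "commands": [
    {"travel": [0,0,-0.015],"turn": [0,0,0]},
    {"travel": [0,0,-0.025],"turn": [0,0,0]},
    {"travel": [0,0,-0.025],"turn": [0,0,0]},
    {"travel": [0,0,0.0015],"turn": [0,0,0]},
    {"travel": [0,0,-0.01],"turn": [0,0,0]}
  ]
}}

```text
time: 33.85
position: [0.4766, -0.0249, 0.1663]
tool_rot: [-0.001, -3.036, 0.001]
ft_force: [-0.8, 0.3, -3.1]
grip_width: 0.22
grip_force: 60.0
```

Emit:
{"fn": "step_arm", "kwargs": {
  "commands": [
    {"travel": [0,0,-0.015],"turn": [0,0,0]},
    {"travel": [0,0,-0.015],"turn": [0,0,0]},
    {"travel": [0,0,0.0115],"turn": [0,0,0]},
    {"travel": [0,0,0],"turn": [0,0,0]}
  ]
}}

```text
time: 34.25
position: [0.4764, -0.0248, 0.1664]
tool_rot: [-0.001, -3.036, 0.001]
ft_force: [-0.5, -1.0, -3.0]
grip_width: 0.225
grip_force: 60.0
```

Emit:
{"fn": "step_arm", "kwargs": {
  "commands": [
    {"travel": [0,0,-0.015],"turn": [0,0,0]},
    {"travel": [0,0,-0.015],"turn": [0,0,0]},
    {"travel": [0,0,0.0115],"turn": [0,0,0]},
    {"travel": [0,0,0.0115],"turn": [0,0,0]}
  ]
}}

```text
time: 34.65
position: [0.4785, -0.0249, 0.1575]
tool_rot: [-0.001, -3.044, -0.0]
ft_force: [-0.5, 0.5, -0.8]
grip_width: 0.223
grip_force: 60.0
```

```bash
python3 feel.py 3; python3 chk.py
```

```text
t 34.75 p [478.1 -24.9 157.5] F [-0.1   0.01 -0.86] Ftool [0.01 0.01 0.87] M [ 0.016 -0.124 -0.01 ] sd [0.48 0.35 0.42] tilt [-0.0996  0.0001] grip 0.227 59.988210096792045
collar loose (-0.1, 1.5, 0.975) fitted B (0.0, 0.0, 1.0) fitted A (0.0, 0.0, 0.999)
px per 5mm [ 0.03389117 -1.54359951]
-0.06 341 pred bottom 193.6 186 [82, 59, 62, 61, 61, 62, 58, 55, 51, 48, 50, 48, 48]
-0.09 353 pred bottom 195.0 187 [115, 69, 59, 62, 63, 61, 58, 55, 82, 172, 173, 168, 168]
-0.12 366 pred bottom 196.3 189 [110, 65, 62, 63, 63, 62, 58, 57, 94, 162, 160, 159, 159]
0.03 301 pred bottom 203.8 196 [91, 91, 90, 92, 91, 89, 95, 108, 104, 103, 103, 102, 101]
0.047 294 pred bottom 203.0 196 [91, 92, 93, 97, 95, 90, 96, 95, 98, 96, 98, 98, 96]
0.065 287 pred bottom 202.2 195 [100, 99, 99, 98, 97, 120, 171, 172, 170, 173, 175, 174, 143]
```

The leg is home: the collar hasn't moved under repeated brisk taps, and it matches the fitted legs to about 0.3 mm. Now I'll take the mallet back to its place.

Emit:
{"fn": "step_arm", "kwargs": {
  "commands": [
    {"travel": [0.001,0,-0.015],"turn": [0,0,0]},
    {"travel": [0.005,0,-0.045],"turn": [0,0,0]},
    {"travel": [0.005,0.035,-0.055],"turn": [0,0,0]},
    {"travel": [0.012,0.08,-0.055],"turn": [0,0,0]},
    {"travel": [0.019,0.125,-0.055],"turn": [0,0,0]}
  ]
}}

```text
time: 35.3
position: [0.4641, 0.1011, 0.2144]
tool_rot: [-0.003, -3.042, -0.001]
ft_force: [1.1, 1.2, -2.3]
grip_width: 0.225
grip_force: 60.0
```

Emit:
{"fn": "step_arm", "kwargs": {
  "commands": [
    {"travel": [0.007,0.045,0],"turn": [0,0,0]},
    {"travel": [0.014,0.09,0],"turn": [0,0,0]},
    {"travel": [0.021,0.135,0],"turn": [0,0,0]},
    {"travel": [0.028,0.18,0],"turn": [0,0,0]},
    {"travel": [0.036,0.225,0],"turn": [0,0,0]}
  ]
}}

```text
time: 35.8
position: [0.4278, 0.3265, 0.2172]
tool_rot: [-0.001, -3.041, 0.001]
ft_force: [1.6, -0.2, -2.2]
grip_width: 0.225
grip_force: 60.0
```

Emit:
{"fn": "step_arm", "kwargs": {
  "commands": [
    {"travel": [0.002,0.015,0],"turn": [0,0,0]},
    {"travel": [0.002,0.015,0],"turn": [0,0,0]},
    {"travel": [0.002,0.015,0],"turn": [0,0,0]}
  ]
}}

```text
time: 36.1
position: [0.4269, 0.3388, 0.2171]
tool_rot: [-0.001, -3.042, 0.003]
ft_force: [-0.0, -1.0, -1.8]
grip_width: 0.222
grip_force: 60.0
```

```bash
python3 feel.py 3
python3 - <<'E'
from h import *
s=ctrl.get_state();p=np.array(s['position']);R=Rn.from_rotvec(s['tool_rot']).as_matrix()
for t in((.421,.34,.06),(.421,.34,.042)):print(np.round(1e3*R.T@(np.array(t)-p),1))
b=ctrl.get_image('side');B=cam('side');g=b.astype(float).mean(2)
for dx in(-.04,-.06,-.08,-.1,-.12,.025,.045,.07):
    hd=dx>0;q=proj(B,(p[0]+dx,p[1]+(.03 if hd else .01),p[2]-.035+(0 if hd else .027)));u=int(round(q[0]));c=int(q[1])
    col=g[c-10:c+10,u];d=np.diff(col);print(dx,u,q[1].round(1),'edge',c-10+d.argmax()+.5,[int(x) for x in col])
E
```

```text
t 36.2 p [427.3 338.3 217.3] F [-0.04 -0.39 -2.75] Ftool [-0.23 -0.38  2.74] M [-0.025 -0.096  0.008] sd [0.24 0.53 0.67] tilt [-0.0994 -0.0009] grip 0.219 59.9845907650888
[ -9.1   2.2 157.3]
[-10.9   2.2 175.2]
-0.04 347 295.8 edge 294.5 [107, 91, 93, 92, 92, 92, 92, 92, 91, 92, 127, 160, 160, 158, 157, 157, 157, 158, 157, 157]
-0.06 360 297.7 edge 297.5 [114, 97, 95, 95, 95, 95, 97, 96, 93, 92, 113, 167, 165, 163, 164, 163, 163, 163, 164, 163]
-0.08 374 299.7 edge 299.5 [127, 107, 97, 99, 100, 100, 98, 99, 98, 96, 100, 145, 164, 163, 161, 161, 161, 161, 160, 161]
-0.1 387 301.6 edge 302.5 [136, 115, 102, 103, 104, 102, 104, 103, 102, 100, 99, 124, 177, 177, 174, 175, 174, 175, 174, 175]
-0.12 401 303.6 edge 304.5 [143, 125, 108, 104, 106, 106, 105, 106, 106, 103, 102, 107, 140, 151, 150, 148, 146, 144, 141, 140]
0.025 302 311.4 edge 309.5 [79, 105, 114, 112, 112, 112, 111, 109, 125, 163, 165, 164, 165, 165, 166, 167, 167, 168, 168, 169]
0.045 289 309.5 edge 306.5 [74, 83, 110, 108, 108, 106, 106, 110, 148, 160, 162, 162, 162, 162, 161, 160, 160, 161, 158, 159]
0.07 273 307.1 edge 303.5 [115, 114, 114, 113, 114, 113, 114, 141, 153, 152, 152, 152, 152, 153, 153, 153, 154, 154, 154, 155]
```

Emit:
{"fn": "step_arm", "kwargs": {
  "commands": [
    {"travel": [-0.002,0.002,0.03],"turn": [0,2.7,0]},
    {"travel": [-0.004,0.002,0.07],"turn": [0,2.7,0]},
    {"travel": [-0.007,0.002,0.115],"turn": [0,2.7,0]},
    {"travel": [-0.009,0.002,0.15],"turn": [0,2.7,0]},
    {"travel": [-0.01,0.002,0.165],"turn": [0,2.7,0]}
  ]
}}

```text
time: 36.75
position: [0.4188, 0.3393, 0.0492]
tool_rot: [-0.004, -2.991, 0.006]
ft_force: [0.8, -0.4, -2.6]
grip_width: 0.227
grip_force: 60.0
```

Emit:
{"fn": "step_arm", "kwargs": {
  "commands": [
    {"travel": [0,0,0],"turn": [0,0,0]},
    {"travel": [0,0,0.006],"turn": [0,0,0]},
    {"travel": [0,0,0.009],"turn": [0,0,0]},
    {"travel": [0,0,0.009],"turn": [0,0,0]}
  ]
}}

```text
time: 37.15
position: [0.4196, 0.3427, 0.0446]
tool_rot: [-0.0, -2.996, -0.002]
ft_force: [0.4, 0.1, -2.1]
grip_width: 0.225
grip_force: 60.0
```

```bash
python3 feel.py 3
```

```text
t 37.25 p [419.6 342.7  44.5] F [ 0.79  0.14 -2.83] Ftool [-1.19  0.14  2.68] M [ 0.047 -0.14  -0.021] sd [0.3  0.18 0.56] tilt [-0.1448  0.0014] grip 0.223 59.98479885980487
```

Emit:
{"fn": "step_arm", "kwargs": {
  "commands": [
    {"travel": [0,0,0.001],"turn": [0,0,0]},
    {"travel": [0,0,0.002],"turn": [0,0,0]},
    {"travel": [0,0,0.002],"turn": [0,0,0]}
  ]
}}

```text
time: 37.55
position: [0.4186, 0.3421, 0.0414]
tool_rot: [-0.0, -2.995, 0.0]
ft_force: [1.0, 0.3, -2.6]
grip_width: 0.226
grip_force: 60.0
```

```bash
python3 feel.py 3
```

```text
t 37.65 p [418.6 342.1  41.4] F [ 0.51 -0.39 -2.78] Ftool [-0.91 -0.39  2.68] M [ 0.045 -0.167  0.017] sd [0.47 0.66 0.44] tilt [-1.461e-01  1.000e-04] grip 0.226 59.984717946499586
```

Emit:
{"fn": "step_arm", "kwargs": {
  "commands": [
    {"travel": [0,0,0.002],"turn": [0,0,0]},
    {"travel": [0,0,0.004],"turn": [0,0,0]},
    {"travel": [0,0,0.004],"turn": [0,0,0]}
  ]
}}

```text
time: 37.95
position: [0.4178, 0.3419, 0.0371]
tool_rot: [-0.0, -2.994, 0.001]
ft_force: [0.1, 0.2, -3.4]
grip_width: 0.223
grip_force: 60.0
```

```bash
python3 feel.py 3
```

```text
t 38.05 p [417.9 342.   37.2] F [-0.21 -0.08 -3.17] Ftool [-0.26 -0.08  3.16] M [ 0.043 -0.202  0.022] sd [0.53 0.23 0.36] tilt [-1.463e-01 -1.000e-04] grip 0.224 59.984876085072756
```

Emit:
{"fn": "step_arm", "kwargs": {
  "commands": [
    {"travel": [0,0,0.001],"turn": [0,0,0]},
    {"travel": [0,0,0.0015],"turn": [0,0,0]},
    {"travel": [0,0,0.0015],"turn": [0,0,0]}
  ]
}}

```text
time: 38.35
position: [0.4178, 0.3421, 0.0359]
tool_rot: [-0.001, -2.995, 0.0]
ft_force: [-0.0, -0.3, -2.3]
grip_width: 0.223
grip_force: 60.0
```

```bash
python3 feel.py 3
```

```text
t 38.45 p [417.9 342.1  36. ] F [-0.01 -0.03 -2.58] Ftool [-0.37 -0.03  2.55] M [ 0.032 -0.154 -0.038] sd [0.07 0.37 0.43] tilt [-0.146   0.0002] grip 0.222 59.984828028827906
```

Emit:
{"fn": "step_arm", "kwargs": {
  "commands": [
    {"travel": [0,0,0.001],"turn": [0,0,0]},
    {"travel": [0,0,0.0015],"turn": [0,0,0]},
    {"travel": [0,0,0.0015],"turn": [0,0,0]}
  ]
}}

```text
time: 38.75
position: [0.4176, 0.3421, 0.0344]
tool_rot: [-0.0, -2.995, 0.0]
ft_force: [0.3, -0.4, -2.4]
grip_width: 0.222
grip_force: 60.0
```

```bash
python3 feel.py 3
```

```text
t 38.85 p [417.6 342.1  34.5] F [ 0.38 -0.07 -2.56] Ftool [-0.75 -0.07  2.48] M [-0.017 -0.147 -0.002] sd [0.25 0.29 0.52] tilt [-1.46e-01  1.00e-04] grip 0.219 59.98472772538662
```

Emit:
{"fn": "step_arm", "kwargs": {
  "commands": [
    {"travel": [0,0,0.0005],"turn": [0,0,0]},
    {"travel": [0,0,0.001],"turn": [0,0,0]},
    {"travel": [0,0,0.001],"turn": [0,0,0]}
  ]
}}

```text
time: 39.15
position: [0.4176, 0.3422, 0.0338]
tool_rot: [-0.001, -2.995, -0.0]
ft_force: [-0.3, 0.3, -1.1]
grip_width: 0.219
grip_force: 60.0
```

```bash
python3 feel.py 3
```

```text
t 39.25 p [417.6 342.2  33.8] F [-0.39 -0.2  -0.72] Ftool [ 0.28 -0.2   0.76] M [-0.062 -0.056 -0.024] sd [0.1  0.51 0.38] tilt [-0.1459  0.0003] grip 0.224 59.980589132755995
```

The mallet is on the counter. Release and retreat.

Emit:
{"fn": "step_arm", "kwargs": {
  "commands": [
    {"travel": [0,0,0.0005],"turn": [0,0,0]},
    {"travel": [0,0,0.0005],"turn": [0,0,0]},
    {"travel": [0,0,0.0005],"turn": [0,0,0]},
    {"travel": [0,0,0.0005],"turn": [0,0,0]},
    {"travel": [0,0,0.0005],"turn": [0,0,0]}
  ],
  "gripper": 0.6
}}

```text
time: 39.75
position: [0.4175, 0.3422, 0.0331]
tool_rot: [-0.001, -2.995, -0.0]
ft_force: [0.4, -0.6, -0.1]
grip_width: 0.563
grip_force: 0.0
```

Emit:
{"fn": "step_arm", "kwargs": {
  "commands": [
    {"travel": [0,0,-0.005],"turn": [0,0,0]},
    {"travel": [0.006,0,-0.03],"turn": [0,0,0]},
    {"travel": [0.012,0,-0.07],"turn": [0,0,0]},
    {"travel": [0.018,0,-0.115],"turn": [0,0,0]},
    {"travel": [0.025,0,-0.16],"turn": [0,0,0]}
  ]
}}

```text
time: 40.25
position: [0.416, 0.3418, 0.1969]
tool_rot: [-0.001, -2.995, 0.0]
ft_force: [-0.1, 1.3, -0.5]
grip_width: 0.598
grip_force: 0.0
```

Emit:
{"fn": "step_arm", "kwargs": {
  "commands": [
    {"travel": [-0.01,0,-0.04],"turn": [0,-4,0]},
    {"travel": [-0.01,0,-0.04],"turn": [0,-8,0]},
    {"travel": [-0.01,0,-0.04],"turn": [0,-8,0]}
  ]
}}

```text
time: 40.55
position: [0.4309, 0.3432, 0.2353]
tool_rot: [0.003, -3.137, -0.006]
ft_force: [-1.0, 0.5, -0.6]
grip_width: 0.6
grip_force: 0.0
```

```bash
python3 feel.py 2; python3 chk.py|head -2
python3 - <<'E'
from h import *
b=ctrl.get_image('side');a=ctrl.get_image('scene');np.save('sideend.npy',b);np.save('sceneend.npy',a)
f=lambda n:np.load(n).astype(np.float32).mean(2)
for n,e in(('scene0.npy','sceneend.npy'),('side0.npy','sideend.npy')):
    m=(cv2.GaussianBlur(np.abs(f(n)-f(e)),(5,5),0)>25).astype(np.uint8);k,l,s,c=cv2.connectedComponentsWithStats(m);print(n,[x.tolist() for x in s[1:] if x[4]>30])
w0=np.abs(f('side5.npy')-f('sideend.npy'))
A=cam('scene');h=cv2.cvtColor(a,cv2.COLOR_RGB2HSV)
# mallet head top, compare with initial by template
for n,nm,(x0,x1,y0,y1),e in(('scene0.npy','scene mallet',(360,402,125,170),'sceneend.npy'),('side0.npy','side mallet',(278,322,318,378),'sideend.npy'),('scene0.npy','scene leg',(310,328,168,196),'sceneend.npy')):
    m=cv2.matchTemplate(f(e)[y0-15:y1+15,x0-15:x1+15],f(n)[y0:y1,x0:x1],cv2.TM_CCOEFF_NORMED);_,v,_,l=cv2.minMaxLoc(m);print(nm,l[0]-15,l[1]-15,round(v,3))
# loose leg foot in side/scene after
def shift(r,b,x0,x1,y0,y1,k=10):
    P=cv2.resize(r[y0:y1,x0:x1],None,fx=k,fy=k,interpolation=cv2.INTER_CUBIC);Q=cv2.resize(b[y0-4:y1+4,x0-4:x1+4],None,fx=k,fy=k,interpolation=cv2.INTER_CUBIC)
    _,v,_,l=cv2.minMaxLoc(cv2.matchTemplate(Q,P,cv2.TM_CCOEFF_NORMED));return (l[0]-40)/k,(l[1]-40)/k,round(v,3)
print('foot side',shift(f('side5.npy'),f('sideend.npy'),290,308,190,205),'collar',shift(f('side5.npy'),f('sideend.npy'),288,309,212,224),'scene leg',shift(f('scene5.npy'),f('sceneend.npy'),258,280,186,214))
E
```

```text
t 40.6 p [430.8 342.9 234.5] F [-0.29  0.04 -1.01] Ftool [0.28 0.04 1.01] M [0.01  0.046 0.011] sd [0.66 0.48 0.36] tilt [-0.0079  0.0013] grip 0.603 0.0
collar loose (-1.3, 0.9, 0.325) fitted B (0.0, 0.0, 0.999) fitted A (-0.5, -0.6, 0.359)
px per 5mm [ 0.03389117 -1.54359951]
scene0.npy [[359, 0, 98, 100, 5171], [198, 2, 21, 12, 119], [171, 5, 19, 50, 210], [220, 6, 8, 33, 142], [382, 145, 18, 8, 49], [264, 189, 10, 9, 81], [133, 202, 23, 32, 381], [262, 205, 14, 10, 108]]
side0.npy [[275, 0, 205, 304, 20098], [356, 12, 42, 8, 266], [361, 33, 7, 8, 37], [551, 52, 9, 29, 157], [500, 81, 57, 131, 1009], [516, 197, 22, 12, 118], [546, 214, 14, 5, 35], [276, 321, 42, 35, 357], [393, 359, 7, 18, 72], [308, 362, 7, 19, 83], [536, 376, 24, 44, 793]]
scene mallet 1 1 0.987
side mallet -3 0 0.986
scene leg 0 0 0.998
foot side (3.3, -4.0, 0.321) collar (-1.3, 0.9, 0.319) scene leg (0.0, 1.0, 0.991)
```

```bash
python3 -c "
from bench import ctrl
print(ctrl.close_job())"
```

```text
the job is handed in; nothing more can be done
None
```

The job is handed in: the leg is in its socket with its collar down level with the other two legs to within about 0.5 mm by image and feel. The mallet stands back near its original spot clear of the riser, and the gripper is open and touching nothing. During the taps the mallet slipped a few degrees in the grip, so I re-levelled it between taps.

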